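Tighten the collar of a pressure vessel with a tommy bar

ROBOT

A 7-joint arm with a two-finger parallel gripper is mounted at the origin on the work surface. World frame = base frame: x ahead of the robot, y to its left, z up, the work surface at z = 0. Lengths are in m, angles in rad, forces in N, time in s.
With the tool pointing down it reaches from about 0.425 to 1.025 m from the base axis. Payload 3.6 kg.
Tool frame: the origin (TCP) lies midway between the tips of the shut fingers; the grasp point (between the pads) lies 19 mm behind it; y points along the fingers, x is the direction in which the jaws open and shut, and the axes are right-handed (so a half turn about y gives the same grasp; the last joint's range is limited). The gripper opens to 85 mm and grips with 20 to 120 N. Pads are 22 mm wide; open, the fingers measure 114 mm over their backs; the gripper's body (76 mm by 85 mm) begins 54 mm behind the grasp point. The pads swing forward as they close: fully open they stand 13 mm farther back than shut.
Start: joints at [1.185, 0.591, 0.048, 1.609, -0.033, 0.943, -0.034], TCP at [0.209, -0.694, 0.231] pointing down, gripper open.
Joint ranges: [-2.69, 2.69], [-0.47, 2.24], [-1.27, 1.36], [0.19, 2.51], [-1.53, 4.68], [0.08, 2.07], [-3.09, 3.09]. Speed limits (rad/s): [2.57, 2.57, 3.14, 3.14, 3.14, 3.14, 3.14].

INTERFACE

Orientations are given as a unit quaternion [w, x, y, z].
In Python, from plant import ctrl gives the robot as it stands.
- The arm moves only by the tool drive_tool, never from a script. Its arguments are lists of equal length, an entry for each row: "xyz": the shift along the world's x, y, z in cm, a list of three; "yaw": the turn about the world's z in degrees; "claw": the gripper command: -1 is shut, 1 is fully open, values between are in proportion. In form: {"xyz": [[x, y, z], ...], "yaw": [yaw, ...], "claw": [claw, ...]}. A call has 1 to 5 rows; each row is the pose to reach, as a shift and turn from the pose commanded when the call began; what a row does not reach only later rows make up. A row lasts 1/12 s, in which the tool goes at most 41.7 mm and 7.16 degrees, less where a joint would pass 70% of its speed; a pose out of reach is approached as far as the arm can. A call with a gripper value outside its range is refused whole. The fingers move at their own pace and stop on an object; "grip_force" is the grip in N (left out, the last holds). Time passes only in rows, so rows that repeat a pose let the fingers close. It gives the time, the measured TCP pose, the force and the opening at its end, in the units of the state.
- ctrl.state(): the state, without advancing time (a new reading comes with each control period).
- ctrl.capture(name): name is "scene" or "top" or "wrist"; returns a dict with "pixels" (420x560x3 uint8, blue, green, red), "fx", "fy", "cx", "cy" (pixels), "distortion" ([k1, k2, p1, p2, k3] as OpenCV has them; the pictures are not rectified), "rvec" (rotation vector, rad) and "tvec" (3), from world to camera coordinates, as OpenCV has them; the wrist camera has in their place "tool_from_camera" (4x4, takes a point from camera to tool coordinates, whose origin is the TCP and whose axes are the tool frame's). Camera axes: x right, y down, z forward; pixel columns grow to the right and rows downward; lengths in m; the calibration is good to about 2 mm. A picture is of the moment at which its call begins: read the wrist's pose just before it. There is no depth.
- ctrl.finish_job(): hands the job in, once; it reports no verdict.
Trained networks look in a picture, given as the dict that the camera call returned (one of the last four; its "shot" number tells which), for a name from the list of things; names that differ only in an ending like _2 or _b are one class to them, and where a whole thing is asked for, a point or a joint stands for the part that bears it (a point fixed in the world has none). Each returns a list of dicts, best first, with "confidence" (0 to 1); they miss things now and then, are a little off and sometimes report something else, mostly with a low value. They report only what shows in the picture. A call takes as long as a camera call. They do not tell look-alikes from the thing itself.
- ctrl.find_in(target, picture): "point" ([column, row] in pixels, amid what is visible of it).
- ctrl.silhouettes(target, picture): "region" (420x560 bool, what is visible of it) and "point" ([column, row] in pixels, amid what is visible of it).
- ctrl.pinpoint(target, picture): "point" ([column, row] in pixels: a listed point, or the origin of a listed thing).
The state is a dict: "t": time; "qpos": joint angles; "qvel": joint speeds; "joint_efforts": joint torques, N m; "tool_pos": TCP position; "eef_rot": TCP orientation; "force": force on the tool from outside, world axes, zero at the start; "moment": the same for the moment, N m; "opening": finger opening in m.
Only numpy, scipy, OpenCV 4.12 (cv2) and the standard library are available. Lean on these libraries where they do the work, as an engineer would, in place of code of your own. Each camera call takes 0.05 s, during which the arm holds its last target.

TASK

Take the red-sleeved bar from its rest and, using it as a lever in one hole of the steel collar after another (the posts block a long swing), turn the collar clockwise seen from above until you feel it come up firmly on its gasket, about 15 N of push on the sleeve, without forcing it. Then lay the bar back in the notches of its rest and let go. Turn the collar only with the bar, not with the gripper itself, and leave the bottle, cup, tape roll and carton alone.

Things in the scene. Friction and masses are not known exactly. Their poses are not given: they have to be found in the camera images.
- collar: Steel collar, 120 mm across, 40 high. Origin on its vertical axis, 150 mm above the table, level with its holes. Six square radial holes, 15 mm wide and high: one along its +x, the others every 60 degrees; floor 27 mm from the axis, mouth 60 mm. A red dot on its top, 51 mm from the axis, marks each hole. Needs about a quarter of a turn; where it comes tight is not known and must be felt.
- gasket: Black rubber ring, 107 mm across, below the collar; same origin. Sideways push on the sleeve's middle, 160 mm from the axis, bar fully in: 2 to 5 N while the collar runs free; from where it meets the gasket the push rises over a few degrees: 14 to 16 N is right, under 11 N may be loose, over 20 N may crush it. Friction then holds it tight, but pushing the bar back the other way loosens it.
- stand_centre (a point): Point of the fixed stand on the vessel's vertical axis, 150 mm above the table; stand's axes, -x roughly towards the robot. Plate 200 x 200 x 12 mm, four 14 mm posts, 173 mm high, at x, y = +-81 mm: a bar in a hole swings about 76 degrees between two posts. On top of the collar (170 mm above the table) a valve head, 72 mm across, narrows to a stem ending 215 mm above the table.
- bar_grip (a point): Centre of the bar's round red sleeve (18 mm diameter, 70 long), on its axis: grasp here, across the bar. x runs to the tip, 133 mm away. In front of the sleeve a 12 mm steel rod, its last 8 mm tapering to 6 mm across; behind it 30 mm more of 12 mm rod. About 0.18 kg. Starts level in its rest, 55 mm above the table.
- bar_tip (a point): Tip of the bar, on its axis (axes as bar_grip). Fully in a hole it is 27 mm from the collar's axis.
- rest_mid (a point): Point of the fixed rest, 55 mm above the table, where the sleeve's centre belongs; x is the way the tip points. Grey base 170 x 70 x 10 mm with two black V notches open upwards, 8 mm thick, at x = +62 and -52 mm; they carry the rods and reach 9 mm above the bar's axis. Between them there is room for fingers down to the base.
- reagent: White plastic bottle, 44 mm diameter, 75 mm high; origin at the centre of its underside. Leave alone.
- cup: White cup, 68 mm across the rim, 75 mm high; origin at the centre of its underside. Leave alone.
- tape_roll: Yellow tape roll lying flat, 60 mm diameter, 20 mm high; origin at the centre of its underside. Leave alone.
- carton: Orange carton, 90 x 60 x 30 mm; origin at the centre of its underside. Leave alone.
There are look-alikes about, which are no part of the job. What is meant by the part that bears bar_grip is not pink or turquoise, and is the larger of those in its own colour.

How it is judged:
By the outcome, as a careful person would: the job done as asked, in the order asked, and still so for the second after the job is handed in, with the robot touching nothing.
It also fails if it takes over 72 s, if anything falls off the work surface, if the arm or the gripper's body presses on something with over 40 N, if the wrist force passes 120 N, or if a joint passes its speed limit or range.

## Working session

There is one attempt and no reset: what is moved stays moved. The work goes in short steps, Python scripts to look and compute and a tool call to move; the robot and the scene stay as the last step left them, time stands still between calls to the robot, and variables do not carry over. Pictures are saved under pics/ and viewed, and the job is handed in when it is done.

Besides the shell and the picture viewer there is one more tool, called as name(argument=value, ...), one argument or row to a line, values as JSON. drive_tool: Moves the arm, as the interface text tells. Its arguments: {"type":"object","properties":{"xyz":{"type":"array","items":{"type":"array","items":{"type":"number"}}},"yaw":{"type":"array","items":{"type":"number"}},"claw":{"type":"array","items":{"type":"number"}},"grip_force":{"type":"number"}},"required":["xyz","yaw","claw"]}

```bash
ls -la; mkdir -p pics; cat > h.py <<'E'
import numpy as np, cv2
from plant import ctrl
def cap(n,save=None):
    p=ctrl.capture(n)
    if save: cv2.imwrite('pics/'+save+'.png',p['pixels'])
    return p
def ray(p,uv,st=None):
    K=np.array([[p['fx'],0,p['cx']],[0,p['fy'],p['cy']],[0,0,1.]])
    n=cv2.undistortPoints(np.array([[uv]],float),K,np.array(p['distortion'],float))[0,0]
    d=np.array([n[0],n[1],1.])
    if 'rvec' in p:
        R=cv2.Rodrigues(np.array(p['rvec'],float))[0]; t=np.array(p['tvec'],float).ravel()
        return -R.T@t, R.T@d
    from scipy.spatial.transform import Rotation as Ro
    T=np.array(p['tool_from_camera']); q=st['eef_rot']; R=Ro.from_quat([q[1],q[2],q[3],q[0]]).as_matrix()
    return R@T[:3,3]+np.array(st['tool_pos']), R@T[:3,:3]@d
def atz(p,uv,z,st=None):
    o,d=ray(p,uv,st); return o+d*(z-o[2])/d[2]
def proj(p,X,st=None):
    K=np.array([[p['fx'],0,p['cx']],[0,p['fy'],p['cy']],[0,0,1.]])
    if 'rvec' in p: rv,tv=np.array(p['rvec'],float),np.array(p['tvec'],float)
    else:
        from scipy.spatial.transform import Rotation as Ro
        T=np.array(p['tool_from_camera']); q=st['eef_rot']; R=Ro.from_quat([q[1],q[2],q[3],q[0]]).as_matrix()
        M=np.eye(4); M[:3,:3]=R; M[:3,3]=st['tool_pos']; W=np.linalg.inv(M@T)
        rv=cv2.Rodrigues(W[:3,:3])[0]; tv=W[:3,3]
    return cv2.projectPoints(np.array(X,float).reshape(-1,3),rv,tv,K,np.array(p['distortion'],float))[0].reshape(-1,2)
E
python3 - <<'E'
from h import *
s=ctrl.state(); print(s)
Z=dict(stand_centre=.15,collar=.15,bar_grip=.055,bar_tip=.055,rest_mid=.055,reagent=0,cup=0,tape_roll=0,carton=0)
for n in('scene','top'):
    p=cap(n,n+'0'); print(n,{k:p[k] for k in('fx','rvec','tvec')})
    for k,z in Z.items():
        for r in ctrl.pinpoint(k,p)[:4]:
            print(k,np.round(r['point'],1),round(r['confidence'],2),np.round(atz(p,r['point'],z),4))
E
```

```text
total 12
drwxr-xr-x  3 agent agent 4096 Dec  6 03:59 .
drwxr-xr-x 23 root  root  4096 Dec  6 03:59 ..
drwxr-xr-x  2 agent agent 4096 Dec  6 03:59 pics
{'t': 0.0, 'qpos': array([ 1.18447301,  0.59214021,  0.04829954,  1.60982856, -0.03332031,
        0.94265838, -0.0336991 ]), 'qvel': array([ 6.98950444e-04, -4.29681826e-04,  8.08022833e-05, -4.30792233e-04,
        1.69805312e-03, -7.54510008e-04,  5.10968200e-04]), 'joint_efforts': array([ 7.54032299e-04, -5.48690128e+01,  1.54689454e+00, -1.98123264e+01,
        9.41368402e-03,  8.70761083e-03, -2.53997962e-05]), 'tool_pos': array([ 0.20905167, -0.69335224,  0.23012336]), 'eef_rot': array([ 0.56804736, -0.56717135,  0.42234122, -0.42103058]), 'force': array([-0.11849112,  0.46837648, -0.5546494 ]), 'moment': array([-0.01860509,  0.03217178,  0.01655489]), 'opening': 0.08508231671044604}
scene {'fx': 535.7594139607373, 'rvec': array([ 1.6043175 ,  2.07587564, -0.71410966]), 'tvec': array([ 0.10875556, -0.33097285,  1.75694563])}
collar [291.7 243.6] 0.59 [0.6553 0.0738 0.15  ]
bar_grip [193.9 188.4] 0.79 [ 0.4818 -0.2401  0.055 ]
ba
[... 908 characters left out ...]
.0727 0.15  ]
bar_grip [365.5 124.7] 0.86 [ 0.7285 -0.2017  0.055 ]
bar_grip [380.2 221.8] 0.74 [ 0.4842 -0.2335  0.055 ]
bar_grip [408.  311.4] 0.55 [ 0.2765 -0.2928  0.055 ]
bar_grip [319.  254.6] 0.48 [ 0.403  -0.0872  0.055 ]
bar_tip [293.7 287.9] 0.76 [ 0.3243 -0.0282  0.055 ]
bar_tip [372.5 170.9] 0.71 [ 0.6099 -0.2172  0.055 ]
bar_tip [339.  169.2] 0.69 [ 0.6129 -0.1353  0.055 ]
bar_tip [365.  302.6] 0.62 [ 0.2941 -0.1943  0.055 ]
rest_mid [383.2 220.2] 0.86 [ 0.4882 -0.2407  0.055 ]
reagent [383.1 219. ] 0.32 [ 0.4992 -0.2537  0.    ]
cup [437.  188.1] 0.86 [ 0.5818 -0.3929  0.    ]
tape_roll [124.6 223.6] 0.7 [0.476  0.4052 0.    ]
carton [448.9 231.4] 0.64 [ 0.4705 -0.4177  0.    ]
```

View pics/scene0.png

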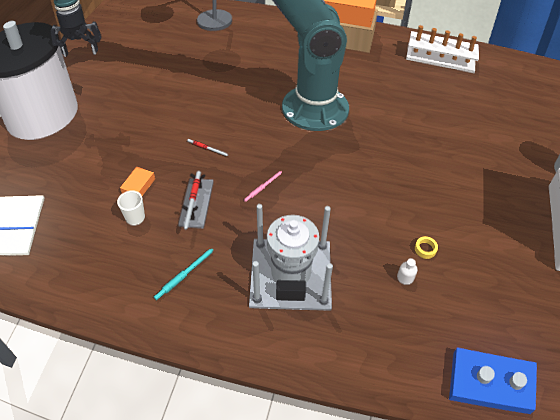

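View pics/top0.png

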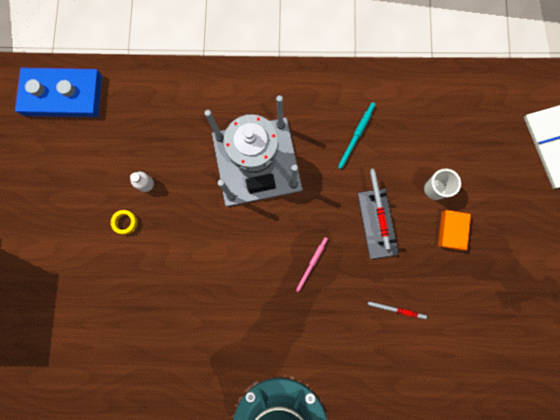

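```bash
python3 - <<'E'
import cv2,numpy as np
a=cv2.imread('pics/scene0.png')[190:320,225:355]; b=cv2.imread('pics/top0.png')[85:215,195:325]
c=cv2.imread('pics/top0.png')[155:275,340:460]
cv2.imwrite('pics/c0.png',np.hstack([cv2.resize(x,(390,390),interpolation=cv2.INTER_CUBIC) for x in(a,b)]))
cv2.imwrite('pics/c1.png',cv2.resize(c,(480,480),interpolation=cv2.INTER_CUBIC))
E
```

```text
(no output)
```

View pics/c0.png

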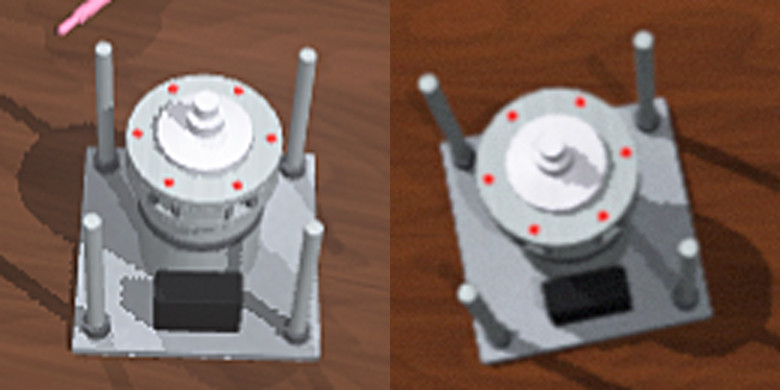

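View pics/c1.png

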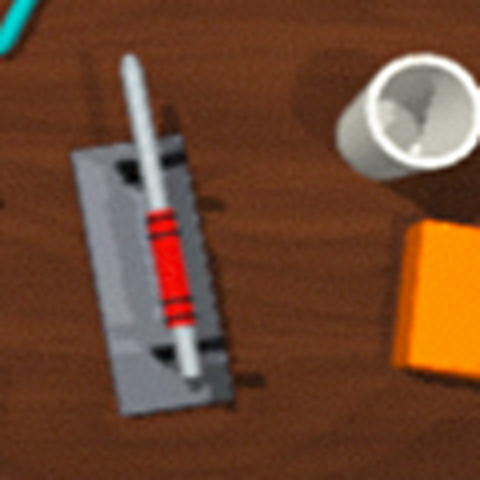

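```bash
cat > dots.py <<'E'
from h import *
def reddots(img,roi):
    x0,x1,y0,y1=roi; h=cv2.cvtColor(img,cv2.COLOR_BGR2HSV)
    m=((h[...,0]<8)|(h[...,0]>172))&(h[...,1]>130)&(h[...,2]>120)
    M=np.zeros(m.shape,np.uint8); M[y0:y1,x0:x1]=m[y0:y1,x0:x1]
    n,l,s,c=cv2.connectedComponentsWithStats(M)
    # weighted centroid by redness
    out=[]
    f=img.astype(float); w=np.clip(f[...,2]-(f[...,0]+f[...,1])/2-20,0,None)
    for i in range(1,n):
        if s[i,4]<3: continue
        cx,cy=c[i]; ys,xs=np.mgrid[int(cy)-4:int(cy)+6,int(cx)-4:int(cx)+6]; ww=w[ys,xs]
        out.append(((xs*ww).sum()/ww.sum(),(ys*ww).sum()/ww.sum(),s[i,4]))
    return out
def circ(P):
    # centre + phase fit for 6 dots radius .051
    from scipy.optimize import least_squares
    P=np.array(P)[:,:2]
    c0=P.mean(0)
    def best(v):
        a=np.arctan2(P[:,1]-v[1],P[:,0]-v[0]); k=np.round((a-v[2])/(np.pi/3))
        return (P-v[:2]-.051*np.c_[np.cos(v[2]+k*np.pi/3),np.sin(v[2]+k*np.pi/3)]).ravel()
    rs=[least_squares(best,[*c0,a]) for a in np.linspace(0,1,5)]
    r=min(rs,key=lambda r:r.cost); return r.x,np.sqrt(np.mean(r.fun**2))
E
python3 - <<'E'
from dots import *
for n,roi in(('scene',(260,330,210,260)),('top',(215,290,110,175))):
    p=cap(n); d=reddots(p['pixels'],roi)
    P=[atz(p,x[:2],.17) for x in d]
    v,e=circ(P); print(n,len(d),[x[2] for x in d],v[:2].round(4),np.degrees(v[2])%60,'rms',e)
# triangulate check for bar ends
p1=cap('scene');p2=cap('top')
def tri(a,b):
    o1,d1=ray(p1,a);o2,d2=ray(p2,b);d1/=np.linalg.norm(d1);d2/=np.linalg.norm(d2)
    A=np.c_[d1,-d2]; s=np.linalg.lstsq(A,o2-o1,rcond=None)[0]; x,y=o1+s[0]*d1,o2+s[1]*d2
    return (x+y)/2,np.linalg.norm(x-y)
print(tri((193.9,188.4),(380.2,221.8)),)
for k in('bar_grip','rest_mid'):
  for p in (p1,p2):
    for r in ctrl.silhouettes(k,p)[:3]:
        ys,xs=np.nonzero(r['region']); print(k,r['confidence'],r['point'],xs.min(),xs.max(),ys.min(),ys.max())
# red sleeve
for n,p,roi in(('scene',p1,(170,215,155,230)),('top',p2,(355,400,160,270))):
    h=cv2.cvtColor(p['pixels'],cv2.COLOR_BGR2HSV); m=((h[...,0]<8)|(h[...,0]>172))&(h[...,1]>130)&(h[...,2]>90)
    x0,x1,y0,y1=roi; ys,xs=np.nonzero(m[y0:y1,x0:x1]); q=np.c_[xs+x0,ys+y0].astype(float); c=q.mean(0)
    u,s,vt=np.linalg.svd(q-c); t=(q-c)@vt[0]; e=[c+vt[0]*t.min(),c+vt[0]*t.max()]
    X=[atz(p,z,.058) for z in [c]+e]; dd=X[2]-X[1]; print(n,c,[z.round(4) for z in X],np.linalg.norm(dd),np.degrees(np.arctan2(dd[1],dd[0])))
E
```

```text
scene 6 [np.int32(6), np.int32(5), np.int32(5), np.int32(6), np.int32(6), np.int32(4)] [0.6435 0.073 ] 42.50890120526468 rms 0.0014071257235363573
top 6 [np.int32(7), np.int32(7), np.int32(7), np.int32(7), np.int32(6), np.int32(6)] [0.6452 0.0732] 42.30862047290986 rms 0.0007545858118214729
(array([ 0.48438118, -0.23568638,  0.05829338]), np.float64(0.005866660464709856))
bar_grip 0.86 [180.0, 276.0] 153 212 249 300
bar_grip 0.85 [193.5, 194.2] 185 200 171 226
bar_grip 0.68 [260.3, 187.1] 244 281 172 201
bar_grip 0.78 [378.0, 210.4] 370 388 170 248
bar_grip 0.71 [399.9, 311.7] 368 426 302 317
bar_grip 0.68 [358.3, 133.7] 338 374 103 168
rest_mid 0.87 [197.1, 201.0] 179 212 174 227
rest_mid 0.28 [132.4, 205.9] 116 144 190 224
rest_mid 0.7 [373.9, 226.8] 359 396 189 257
rest_mid 0.44 [249.6, 155.3] 223 278 114 171
scene [194.43801653 188.34710744] [array([ 0.4836, -0.2375,  0.058 ]), array([ 0.4487, -0.2431,  0.058 ]), array([ 0.5199, -0.2318,  0.058 ])] 0.07214020153747609 9.047941331807303
top [382.06132075 220.75471698] [array([ 0.4864, -0.2373,  0.058 ]), array([ 0.5926, -0.2164,  0.058 ]), array([ 0.4509, -0.2442,  0.058 ])] 0.1444157971840293 -168.8906888588229
```

```bash
python3 - <<'E'
from h import *
p=cap('top')
P=np.array([atz(p,u,.173) for u in((207.7,112.3),(279.3,98),(220.7,182),(294,167.3))])
print(P.round(4),P.mean(0)); c=P[:,:2].mean(0)
d=P[:,:2]-c; print(np.degrees(np.arctan2(d[:,1],d[:,0])),np.linalg.norm(d,axis=1))
s=cap('scene')
P=np.array([atz(s,(225+x/3,190+y/3),.173) for x,y in((104,48),(307,55),(92,220),(313,229))])
print(P.round(4),P.mean(0)); c=P[:,:2].mean(0)
d=P[:,:2]-c; print(np.degrees(np.arctan2(d[:,1],d[:,0])),np.linalg.norm(d,axis=1))
E
```

```text
[[ 0.7054  0.1691  0.173 ]
 [ 0.7411  0.0116  0.173 ]
 [ 0.548   0.1335  0.173 ]
 [ 0.5831 -0.0234  0.173 ]] [0.64440579 0.0727013  0.173     ]
[  57.69001607  -32.30722971  147.74165875 -122.54342521] [0.11407974 0.11441686 0.1139525  0.11398348]
[[ 0.5854 -0.022   0.173 ]
 [ 0.5506  0.1346  0.173 ]
 [ 0.7424  0.0132  0.173 ]
 [ 0.7088  0.1708  0.173 ]] [0.64680954 0.07418638 0.173     ]
[-122.58179507  147.85148599  -32.50617002   57.32721783] [0.11409647 0.11358837 0.11340291 0.1148059 ]
```

```bash
cat >> h.py <<'E'
def tool(st=None):
    from scipy.spatial.transform import Rotation as Ro
    st=st or ctrl.state(); q=st['eef_rot']; R=Ro.from_quat([q[1],q[2],q[3],q[0]]).as_matrix()
    return np.array(st['tool_pos']),R,np.degrees(np.arctan2(R[1,0],R[0,0]))
E
python3 - <<'E'
from h import *
p,R,y=tool(); print(p,R.round(3),y)
E
```

```text
[ 0.20930769 -0.69413604  0.23131599] [[ 0.289  0.     0.957]
 [-0.957 -0.     0.289]
 [ 0.    -1.     0.   ]] -73.22070615037367
```

drive_tool(
  xyz=[
    [27.6,45.6,0],
    [27.6,45.6,0],
    [27.6,45.6,0],
    [27.6,45.6,0],
    [27.6,45.6,0],
  ],
  yaw=[-4,-8,-8,-8,-8],
  claw=[1,1,1,1,1],
  grip_force=60,
)

```text
t: 1.92
tool_pos: [0.3179, -0.5143, 0.2315]
eef_rot: [-0.537, 0.537, -0.46, 0.461]
force: [0.1, -0.2, -0.3]
opening: 0.0859
```

drive_tool(
  xyz=[
    [16.8,27.7,0],
    [16.8,27.7,0],
    [16.8,27.7,0],
    [16.8,27.7,0],
    [16.8,27.7,0],
  ],
  yaw=[0,0,0,0,0],
  claw=[1,1,1,1,1],
)

```text
t: 2.33
tool_pos: [0.426, -0.3361, 0.2317]
eef_rot: [0.537, -0.537, 0.46, -0.461]
force: [0.5, -0.0, 0.1]
opening: 0.0855
```

drive_tool(
  xyz=[
    [6.0,9.9,0],
    [6.0,9.9,0],
    [6.0,9.9,0],
    [6.0,9.9,0],
  ],
  yaw=[0,0,0,0],
  claw=[1,1,1,1],
)

```text
t: 2.67
tool_pos: [0.4903, -0.2305, 0.2317]
eef_rot: [0.542, -0.538, 0.457, -0.457]
force: [-0.9, 0.0, 0.3]
opening: 0.0856
```

```bash
python3 - <<'E'
from h import *
st=ctrl.state(); p=cap('wrist','w1'); print(tool(st)[0],tool(st)[2],st['t'])
for k in('bar_grip','bar_tip','rest_mid'):
    for r in ctrl.pinpoint(k,p)[:2]: print(k,r['point'],round(r['confidence'],2),atz(p,r['point'],.055,st).round(4))
    for r in ctrl.silhouettes(k,p)[:1]:
      ys,xs=np.nonzero(r['region']); print(xs.min(),xs.max(),ys.min(),ys.max())
print(p['tool_from_camera'])
E
```

```text
[ 0.49030897 -0.23046107  0.23171082] -80.49207323966111 2.6667
bar_grip [307.1, 369.4] 0.92 [ 0.3042 -0.2915  0.055 ]
bar_grip [285.4, 196.4] 0.9 [ 0.4819 -0.2378  0.055 ]
233 331 341 373
bar_tip [232.9, 344.6] 0.84 [ 0.3217 -0.2119  0.055 ]
bar_tip [208.7, 16.9] 0.78 [ 0.618 -0.152  0.055]
274 296 35 266
rest_mid [285.3, 195.0] 0.85 [ 0.4831 -0.2375  0.055 ]
247 320 94 260
[[ 9.99999966e-01 -2.60238405e-04 -2.64661281e-05 -7.86890619e-04]
 [-4.55023114e-05 -2.72693782e-01  9.62100878e-01 -1.42743016e-01]
 [-2.57592747e-04 -9.62100844e-01 -2.72693784e-01  6.93367146e-02]
 [ 0.00000000e+00  0.00000000e+00  0.00000000e+00  1.00000000e+00]]
```

View pics/w1.png

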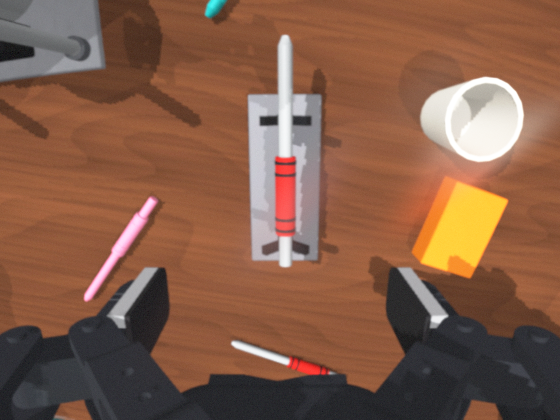

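```bash
python3 - <<'E'
from h import *
st=ctrl.state(); p=cap('wrist'); print(tool(st)[0],tool(st)[2],st['t'],st['force'])
a=atz(p,(284.8,38),.055,st); b=atz(p,(286,265),.055,st); print(a,b,np.linalg.norm(a-b),np.degrees(np.arctan2(*(a-b)[1::-1])))
# sleeve by colour
h=cv2.cvtColor(p['pixels'],cv2.COLOR_BGR2HSV); m=((h[...,0]<8)|(h[...,0]>172))&(h[...,1]>130)&(h[...,2]>90)
m[:, :265]=0; m[:,305:]=0; m[:140]=0; m[260:]=0
ys,xs=np.nonzero(m); print(xs.mean(),ys.min(),ys.max()); 
for y in (ys.min()-.5,ys.max()+.5): print(atz(p,(xs[abs(ys-y)<4].mean(),y),.06,st))
s=cap('scene'); t=cap('top')
for q in(s,t):
  print([ (r['point'],atz(q,r['point'],.055).round(4)) for r in ctrl.pinpoint('rest_mid',q)[:1]])
E
```

```text
[ 0.48416956 -0.24056852  0.23130403] -81.41442558836124 3.0167 [-0.87250504 -0.29177682  0.17028411]
[ 0.60456577 -0.22783558  0.055     ] [ 0.40999325 -0.25926844  0.055     ] 0.19709512678937632 9.176753473808636
273.84505988023955 146 226
[ 0.51814322 -0.23198885  0.06      ]
[ 0.44749615 -0.24280981  0.06      ]
[([191.5, 189.8], array([ 0.4882, -0.2447,  0.055 ]))]
[([385.0, 222.0], array([ 0.4839, -0.2449,  0.055 ]))]
```

drive_tool(
  xyz=[
    [-0.1,0.3,-4],
    [-0.1,0.3,-8],
    [-0.1,0.3,-12],
    [-0.1,0.3,-14],
    [-0.1,0.3,-14],
  ],
  yaw=[0,0,0,0,0],
  claw=[1,1,1,0.6,0.3],
)

```text
t: 3.68
tool_pos: [0.481, -0.2345, 0.0872]
eef_rot: [-0.536, 0.538, -0.463, 0.457]
force: [-0.4, 0.1, 0.0]
opening: 0.0638
```

```bash
python3 - <<'E'
from h import *
st=ctrl.state(); p=cap('wrist','w2'); st2=ctrl.state();print(tool(st2)[0],tool(st2)[2],st2['t'],st2['force'],st2['opening'])
h=cv2.cvtColor(p['pixels'],cv2.COLOR_BGR2HSV); m=((h[...,0]<8)|(h[...,0]>172))&(h[...,1]>130)&(h[...,2]>90)
m[:, :200]=0; m[:,360:]=0
ys,xs=np.nonzero(m); print(ys.min(),ys.max())
E
```

```text
[ 0.4825645  -0.23526331  0.0893996 ] -81.23388453438476 3.7333 [-0.0777485   0.34495113 -0.13697357] 0.056756058613701935
35 385
```

View pics/w2.png

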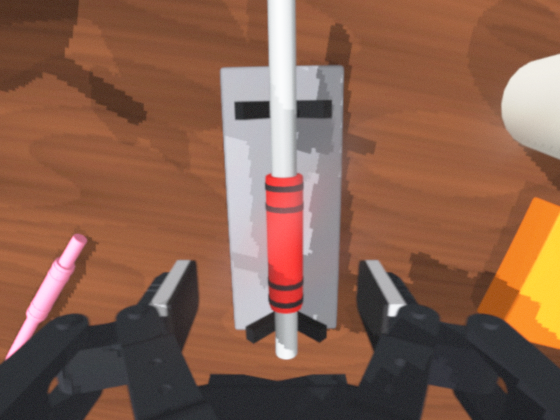

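drive_tool(
  xyz=[
    [0,-0.1,-3],
    [0,-0.1,-5.3],
    [0,-0.1,-5.5],
    [0,-0.1,-5.5],
    [0,-0.1,-5.5],
  ],
  yaw=[0,0,0,0,0],
  claw=[0.3,0.2,0,0,-0.2],
)

```text
t: 4.15
tool_pos: [0.4854, -0.2374, 0.038]
eef_rot: [0.537, -0.536, 0.459, -0.461]
force: [0.1, -0.4, 0.3]
opening: 0.0342
```

```bash
python3 - <<'E'
from h import *
p=cap('wrist','w3'); st2=ctrl.state();print(tool(st2)[0],tool(st2)[2],st2['t'],st2['force'],st2['opening'])
h=cv2.cvtColor(p['pixels'],cv2.COLOR_BGR2HSV); m=((h[...,0]<8)|(h[...,0]>172))&(h[...,1]>130)&(h[...,2]>90)
m[:, :200]=0; m[:,360:]=0;m[:50]=0
ys,xs=np.nonzero(m); print(ys.min(),ys.max())
for y in (ys.min()-.5,ys.max()+.5): print(atz(p,(xs[abs(ys-y)<4].mean(),y),.06,st2))
E
```

```text
[ 0.48559398 -0.23746242  0.03826766] -81.2301678176406 4.2 [ 0.28563426 -0.1068145   0.55282406] 0.03421063427892591
53 378
[ 0.57216085 -0.24253093  0.06      ]
[ 0.45065058 -0.24242285  0.06      ]
```

View pics/w3.png

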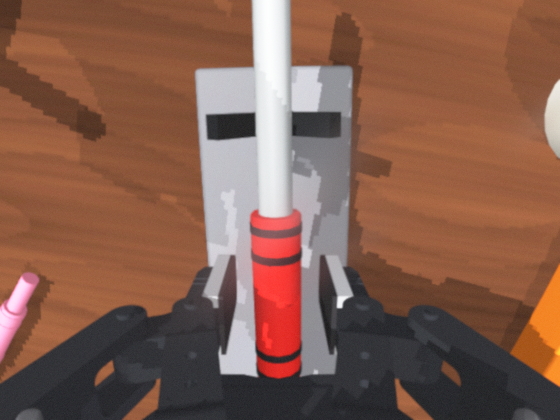

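drive_tool(
  xyz=[
    [0,0,0],
    [0,0,0],
    [0,0,0],
    [0,0,0],
    [0,0,0],
  ],
  yaw=[0,0,0,0,0],
  claw=[-0.5,-1,-1,-1,-1],
  grip_force=80,
)

```text
t: 4.62
tool_pos: [0.4853, -0.2374, 0.0381]
eef_rot: [0.537, -0.537, 0.459, -0.461]
force: [-0.6, 0.3, 7.2]
opening: 0.0155
```

```bash
python3 - <<'E'
from h import *
p=cap('wrist'); st2=ctrl.state();print(tool(st2)[0],tool(st2)[2],st2['t'],st2['force'],st2['moment'],st2['opening'])
print('off',ctrl.state()['qpos'])
E
```

```text
[ 0.48533479 -0.23733329  0.03813333] -81.16805429688074 4.6667 [-0.51790129 -0.48084079  7.30131422] [-0.0099479   0.11510854  0.16784938] 0.015484573990099016
off [ 0.36759     0.66451054  0.0044358   2.14213885 -0.00761456  0.33185513
 -1.03837454]
```

drive_tool(
  xyz=[
    [0,0,2],
    [0,0,5],
    [0,0,9],
    [0,0,13],
    [0,0,16],
  ],
  yaw=[0,0,0,0,0],
  claw=[-1,-1,-1,-1,-1],
)

```text
t: 5.08
tool_pos: [0.4844, -0.237, 0.1997]
eef_rot: [0.537, -0.536, 0.459, -0.461]
force: [0.7, 0.1, -3.3]
opening: 0.0156
```

drive_tool(
  xyz=[
    [0,3,0],
    [0,7,0],
    [0,11,0],
    [0,14,0],
    [0,16.5,0],
  ],
  yaw=[7,14,21,28,33.6],
  claw=[-1,-1,-1,-1,-1],
)

```text
t: 5.5
tool_pos: [0.4833, -0.0688, 0.197]
eef_rot: [0.648, -0.648, 0.283, -0.283]
force: [0.4, 0.4, -1.1]
opening: 0.0153
```

drive_tool(
  xyz=[
    [0,0,0],
    [0,0,0],
    [0,0,0],
  ],
  yaw=[0,0,0],
  claw=[-1,-1,-1],
)

```text
t: 5.75
tool_pos: [0.4838, -0.0725, 0.1966]
eef_rot: [-0.646, 0.647, -0.286, 0.286]
force: [-0.3, 0.1, -1.9]
opening: 0.0154
```

```bash
cat > see.py <<'E'
from dots import *
import sys
n=sys.argv[1]
p=cap('wrist',n+'w'); st=ctrl.state();print(tool(st)[0],tool(st)[2],'t',st['t'],st['force'],st['moment'],st['opening'])
s=cap('top',n+'t'); 
for k in('bar_grip','bar_tip'):
    for q,sx in((p,st),(s,None)):
        z=st['tool_pos'][2]+.0175
        for r in ctrl.pinpoint(k,q)[:3]: print(k,np.round(r['point'],1),round(r['confidence'],2),atz(q,r['point'],z,sx).round(4))
E
python3 see.py a
```

```text
[ 0.48382941 -0.07314364  0.19647663] -47.76866500323424 t 5.8 [ 0.52144724 -0.31711309 -2.60168897] [-0.01787362  0.03885815 -0.01216436] 0.015904803537231702
bar_grip [280.  300.9] 0.82 [ 0.4825 -0.0749  0.214 ]
bar_grip [228.1 248.5] 0.66 [ 0.4857 -0.0467  0.214 ]
bar_grip [363.6 126.1] 0.75 [ 0.6621 -0.1662  0.214 ]
bar_grip [317.7 253.7] 0.44 [ 0.3962 -0.0723  0.214 ]
bar_tip [444.7 117. ] 0.97 [ 0.5701 -0.0699  0.214 ]
bar_tip [135.3 281.7] 0.64 [ 0.4515 -0.0293  0.214 ]
bar_tip [274.4 160.1] 0.74 [0.5863 0.0176 0.214 ]
bar_tip [293.6 289. ] 0.49 [ 0.3268 -0.0257  0.214 ]
```

View pics/aw.png

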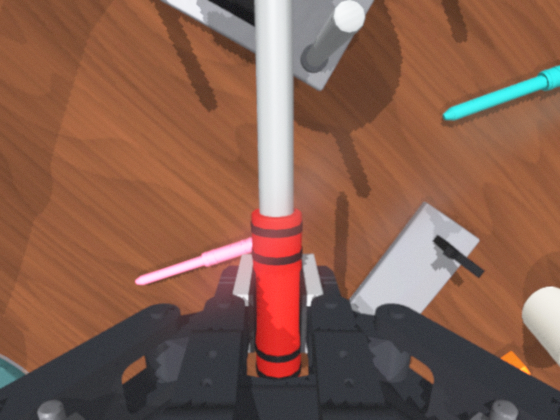

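View pics/at.png

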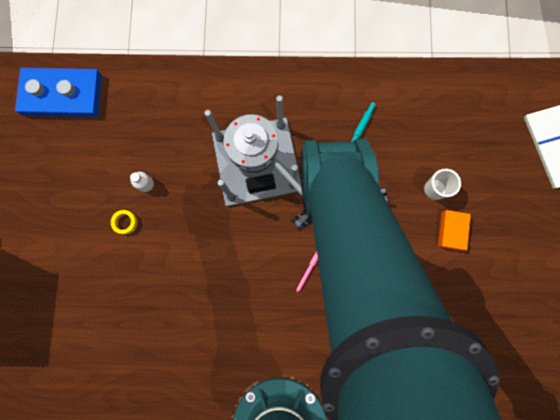

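```bash
cat > tip.py <<'E'
from dots import *
def tri(a,b,p1,p2):
    o1,d1=ray(p1,a);o2,d2=ray(p2,b);d1/=np.linalg.norm(d1);d2/=np.linalg.norm(d2)
    s=np.linalg.lstsq(np.c_[d1,-d2],o2-o1,rcond=None)[0]; x,y=o1+s[0]*d1,o2+s[1]*d2
    return (x+y)/2,np.linalg.norm(x-y)
if __name__=='__main__':
    s=cap('scene','bs');t=cap('top','bt'); w=cap('wrist','bw'); st=ctrl.state()
    print(w['cx'],w['cy'],tool(st)[0],tool(st)[2])
    a=ctrl.pinpoint('bar_tip',s)[:4]; b=ctrl.pinpoint('bar_tip',t)[:4]
    for x in a:
        for y in b:
            X,e=tri(x['point'],y['point'],s,t)
            if e<.01 and .1<X[2]<.3: print(x['point'],y['point'],x['confidence'],X,e)
    for k,i in(('scene',s),('top',t)):
        c=i['pixels'][190:320,225:355] if k=='scene' else i['pixels'][105:215,235:345]
        cv2.imwrite('pics/b_%s.png'%k,cv2.resize(c,None,fx=4,fy=4,interpolation=cv2.INTER_CUBIC))
E
python3 tip.py
```

```text
277.2732193281449 208.27453774873382 [ 0.4841373  -0.07218006  0.19625341] -47.67384769214005
[274.0, 197.9] [276.4, 162.6] 0.83 [0.58226353 0.01285342 0.21026027] 0.0013350561843083982
[280.2, 172.3] [276.4, 162.6] 0.58 [0.5615767  0.01579775 0.2772034 ] 0.009469563436577727
```

View pics/b_scene.png

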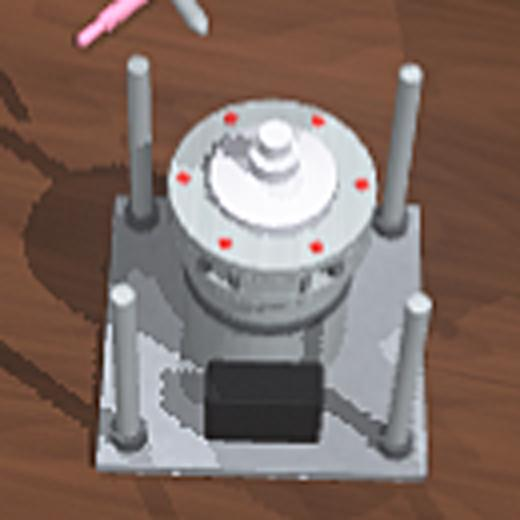

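View pics/b_top.png

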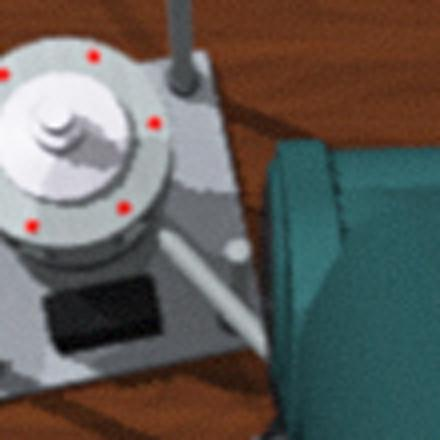

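```bash
cat > wl.py <<'E'
from dots import *
def barline(p,st,rows=(5,60,120,180)):
    # edges of white rod in wrist picture -> axis points in world
    g=p['pixels'].astype(int); out=[]
    z=st['tool_pos'][2]+.0175
    for r in rows:
        row=g[r:r+3].mean(0); sat=row.max(1)-row.min(1); 
        m=(sat<40)&(row.min(1)>120)
        # run containing col ~276
        for c0 in (276,272,280):
            if m[c0]: break
        a=c0
        while a>0 and m[a-1]:a-=1
        b=c0
        while b<559 and m[b+1]:b+=1
        out.append((r+1,a,b,(a+b)/2))
    P=np.array([atz(p,(o[3],o[0]),z,st) for o in out]); return out,P
if __name__=='__main__':
    from tip import tri
    st=ctrl.state(); p=cap('wrist'); o,P=barline(p,st); print(o); print(P.round(4))
    t,R,y=tool(st); print(t,y)
    for X in P: print('tool frame x',((X-t)@R[:,0]*1000).round(2),'fwd',((X-t)@R[:,2]*0+ (X-t)@(-R[:,2])*1000).round(1))
    s=cap('scene');q=cap('top')
    print(tri((276.7,198),(275.8,163.2),s,q))
    d=reddots(q['pixels'],(215,290,110,175)); print(circ([atz(q,x[:2],.17) for x in d]))
E
python3 wl.py
```

```text
[(6, 255, 370, 312.5), (61, 256, 299, 277.5), (121, 257, 292, 274.5), (181, 259, 292, 275.5)]
[[ 0.5649 -0.0124  0.2138]
 [ 0.5452 -0.0156  0.2138]
 [ 0.5305 -0.0276  0.2138]
 [ 0.5158 -0.0414  0.2138]]
[ 0.48417057 -0.07193039  0.1962511 ] -47.64383949005978
tool frame x 10.4 fwd -99.7
tool frame x -0.51 fwd -83.0
tool frame x -1.5 fwd -64.1
tool frame x -1.19 fwd -43.9
(array([0.58069001, 0.01642581, 0.209387  ]), np.float64(0.0034404677473821098))
(array([0.64519913, 0.07316937, 0.7384465 ]), np.float64(0.0007502053892424427))
```

drive_tool(
  xyz=[
    [0.1,-0.1,-2],
    [0.15,-0.15,-4.5],
    [0.15,-0.15,-6.2],
    [0.15,-0.15,-6.2],
  ],
  yaw=[0,0,0,0],
  claw=[-1,-1,-1,-1],
)

```text
t: 6.78
tool_pos: [0.4834, -0.0731, 0.1316]
eef_rot: [-0.646, 0.648, -0.288, 0.283]
force: [-1.3, 0.1, -3.4]
opening: 0.0157
```

```bash
python3 tip.py; python3 - <<'E'
from h import *
st=ctrl.state();print(st['tool_pos'],st['force'],st['t'])
t=cap('top'); s=cap('scene')
c=np.array([.6447,.073]);a=np.radians(222.4);u=np.array([np.cos(a),np.sin(a)])
for q,n in((t,'t'),(s,'s')):
    im=cv2.resize(q['pixels'],None,fx=4,fy=4,interpolation=cv2.INTER_CUBIC)
    for r in(.06,.08): 
        x=proj(q,[*(c+u*r),.15])[0]; cv2.circle(im,tuple(int(v*4+2) for v in x),3,(0,255,0),-1)
    im=im[4*105:4*215,4*235:4*345] if n=='t' else im[4*170:4*280,4*235:4*345]
    cv2.imwrite('pics/d_%s.png'%n,im)
cv2.imwrite('pics/d.png',np.hstack([cv2.imread('pics/d_t.png'),cv2.imread('pics/d_s.png')])[:, :800])
E
```

```text
277.2732193281449 208.27453774873382 [ 0.48624532 -0.07321682  0.13483933] -47.614901293395924
[279.2, 172.7] [274.5, 168.8] 0.7 [0.55321496 0.01560765 0.26661442] 0.0014299838255018922
[ 0.48675052 -0.07330338  0.13543881] [-0.52328256  1.02145589 -1.75960177] 7.0333
```

View pics/d.png

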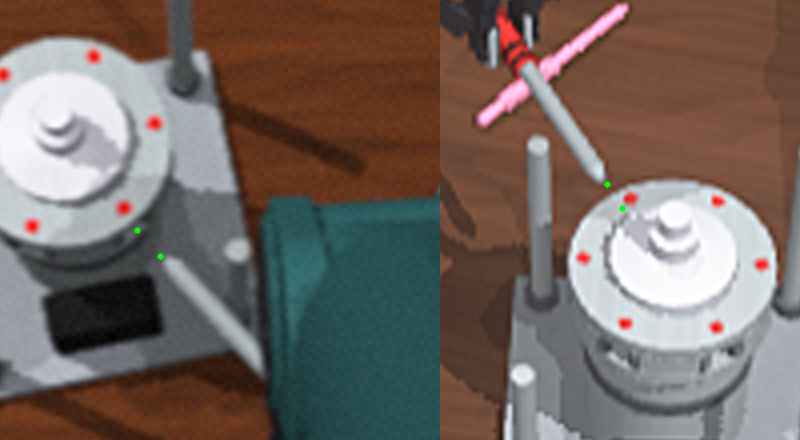

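View pics/bw.png

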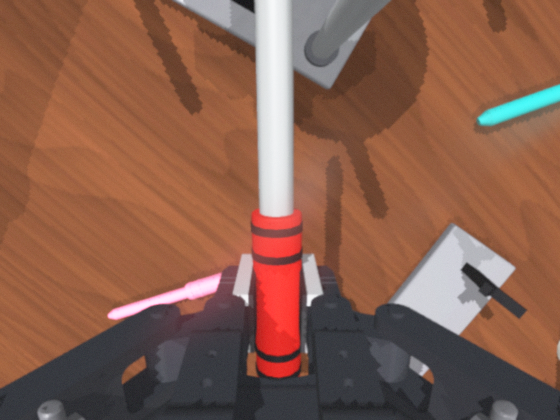

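drive_tool(
  xyz=[
    [0.6,0.54,0],
    [1.2,1.09,0],
    [1.7,1.55,0],
    [2.1,1.9,0],
    [2.4,2.2,0],
  ],
  yaw=[0,0,0,0,0],
  claw=[-1,-1,-1,-1,-1],
)

```text
t: 7.55
tool_pos: [0.5108, -0.0502, 0.1344]
eef_rot: [0.647, -0.647, 0.285, -0.285]
force: [0.5, 0.8, -2.4]
opening: 0.0159
```

```bash
cat > st.py <<'E'
from h import *
st=ctrl.state(); t,R,y=tool(st); c=np.array([.6447,.073]); d=t[:2]-c; f=st['force'];m=st['moment']
r=np.linalg.norm(d); a=np.degrees(np.arctan2(d[1],d[0]))%360
e=d/r; n=np.array([-e[1],e[0]])
print('t',st['t'],'tcp',t.round(4),'yaw',round(y,2),'r',r.round(4),'ang',a.round(2),'baryaw+180',round((y+90+180)%360,2),'F rad',(f[:2]@e).round(2),'tan',(f[:2]@n).round(2),'z',f[2].round(2),'M',m.round(3),'torque',(d[0]*f[1]-d[1]*f[0]+m[2]).round(3))
E
python3 st.py
```

```text
t 7.55 tcp [ 0.5108 -0.0502  0.1344] yaw -47.55 r 0.182 ang 222.63 baryaw+180 222.45 F rad -0.91 tan -0.28 z -2.44 M [0.008 0.036 0.06 ] torque 0.01
```

drive_tool(
  xyz=[
    [0.4,0.36,0],
    [0.8,0.72,0],
    [1.1,1.0,0],
    [1.4,1.28,0],
    [1.5,1.37,0],
  ],
  yaw=[0,0,0,0,0],
  claw=[-1,-1,-1,-1,-1],
)

```text
t: 7.97
tool_pos: [0.5254, -0.037, 0.1343]
eef_rot: [0.647, -0.647, 0.285, -0.285]
force: [-0.1, 0.4, -1.4]
opening: 0.0157
```

```bash
python3 st.py
```

```text
t 7.9667 tcp [ 0.5254 -0.037   0.1343] yaw -47.59 r 0.1623 ang 222.66 baryaw+180 222.41 F rad -0.19 tan -0.31 z -1.43 M [-0.043  0.003  0.016] torque -0.034
```

```bash
cat > arc.py <<'E'
import numpy as np,sys
a0,r0,r=float(sys.argv[1]),float(sys.argv[2]),float(sys.argv[3])
f=lambda a,r:np.array([np.cos(np.radians(a)),np.sin(np.radians(a))])*r
for a in map(float,sys.argv[4:]): print(a,((f(a,r)-f(a0,r0))*100).round(2).tolist(),'yaw',a-a0)
E
python3 arc.py 222.5 .162 .161 219 215 211 207 203; python3 arc.py 203 .161 .161 199 195 191 187 183;python3 arc.py 183 .161 .161 179 175 171 167 163
```

```text
219.0 [-0.57, 0.81] yaw -3.5
215.0 [-1.24, 1.71] yaw -7.5
211.0 [-1.86, 2.65] yaw -11.5
207.0 [-2.4, 3.64] yaw -15.5
203.0 [-2.88, 4.65] yaw -19.5
199.0 [-0.4, 1.05] yaw -4.0
195.0 [-0.73, 2.12] yaw -8.0
191.0 [-0.98, 3.22] yaw -12.0
187.0 [-1.16, 4.33] yaw -16.0
183.0 [-1.26, 5.45] yaw -20.0
179.0 [-0.02, 1.12] yaw -4.0
175.0 [0.04, 2.25] yaw -8.0
171.0 [0.18, 3.36] yaw -12.0
167.0 [0.39, 4.46] yaw -16.0
163.0 [0.68, 5.55] yaw -20.0
```

drive_tool(
  xyz=[
    [-0.57,0.81,0],
    [-1.24,1.71,0],
    [-1.86,2.65,0],
    [-2.4,3.64,0],
    [-2.88,4.65,0],
  ],
  yaw=[-3.5,-7.5,-11.5,-15.5,-19.5],
  claw=[-1,-1,-1,-1,-1],
)

```text
t: 8.38
tool_pos: [0.4967, 0.0063, 0.1346]
eef_rot: [-0.587, 0.587, -0.393, 0.395]
force: [1.6, -5.1, -2.8]
opening: 0.0157
```

```bash
python3 st.py; python3 - <<'E'
from dots import *
q=cap('top'); d=reddots(q['pixels'],(215,290,110,175)); v,e=circ([atz(q,x[:2],.17) for x in d]); print(len(d),v,np.degrees(v[2])%60,e)
E
python3 st.py
```

```text
t 8.3833 tcp [0.4967 0.0063 0.1346] yaw -67.72 r 0.1624 ang 204.26 baryaw+180 202.28 F rad 0.62 tan 5.3 z -2.8 M [-1.08  -0.311 -0.506] torque 0.355
5 [0.64532629 0.07322957 0.56107268] 32.14709662374268 0.000846945549805066
t 8.4333 tcp [0.4955 0.0088 0.1345] yaw -67.67 r 0.1624 ang 203.27 baryaw+180 202.33 F rad -0.24 tan 2.56 z -2.06 M [-0.615 -0.249 -0.425] torque -0.009
```

```bash
cat > dd.py <<'E'
from dots import *
def phase(q):
    d=reddots(q['pixels'],(205,300,100,185)); P=np.array([atz(q,x[:2],.17)[:2] for x in d]); c=np.array([.6452,.0732])
    rr=np.linalg.norm(P-c,axis=1); P=P[abs(rr-.051)<.004]
    a=np.degrees(np.arctan2(*(P-c).T[::-1]))%360
    b=np.radians(a*6); return len(P),np.degrees(np.angle(np.exp(1j*b).mean()))/6%60,a.round(1)
if __name__=='__main__':
    q=cap('top','dt'); print(phase(q)); cap('wrist','dw')
    cv2.imwrite('pics/dtc.png',cv2.resize(q['pixels'][105:215,215:325],None,fx=4,fy=4,interpolation=cv2.INTER_CUBIC))
E
python3 dd.py; python3 st.py
```

```text
(5, np.float64(29.303123297044184), array([ 30. , 328.8,  89.7, 268.7, 149.4]))
t 8.5333 tcp [0.496  0.0084 0.1345] yaw -67.07 r 0.1621 ang 203.48 baryaw+180 202.93 F rad -0.04 tan 1.58 z -2.37 M [-0.363 -0.053 -0.13 ] torque 0.126
```

View pics/dw.png

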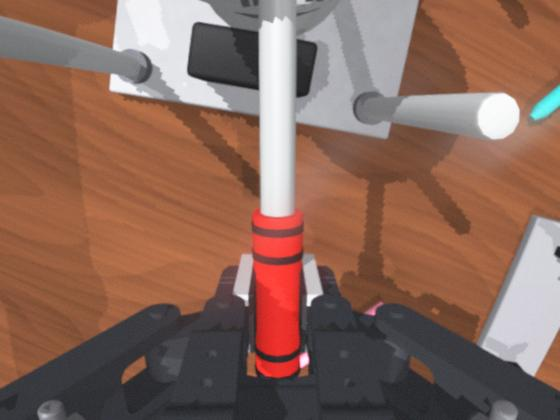

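View pics/dtc.png

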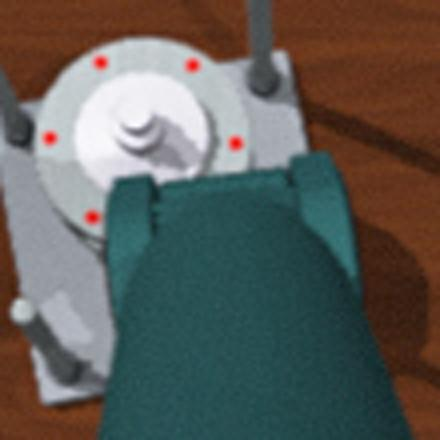

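drive_tool(
  xyz=[
    [-0.4,1.05,0],
    [-0.73,2.12,0],
    [-0.98,3.22,0],
    [-1.16,4.33,0],
    [-1.26,5.45,0],
  ],
  yaw=[-4.5,-9,-13,-17,-21],
  claw=[-1,-1,-1,-1,-1],
)

```text
t: 8.95
tool_pos: [0.4828, 0.061, 0.1342]
eef_rot: [-0.506, 0.507, -0.493, 0.494]
force: [0.3, -5.1, -2.2]
opening: 0.0155
```

```bash
python3 st.py; python3 dd.py; python3 st.py
```

```text
t 8.95 tcp [0.4828 0.061  0.1342] yaw -88.52 r 0.1624 ang 184.22 baryaw+180 181.48 F rad 0.03 tan 5.16 z -2.21 M [-1.11  -0.016 -0.551] torque 0.287
(5, np.float64(12.930080231629633), array([ 14. , 312.6,  73. , 252.4, 132.7]))
t 9.05 tcp [0.4828 0.0634 0.1341] yaw -88.04 r 0.1622 ang 183.4 baryaw+180 181.96 F rad 0.61 tan 1.76 z -2.06 M [-0.283  0.132 -0.107] torque 0.179
```

drive_tool(
  xyz=[
    [-0.02,1.12,0],
    [0.04,2.25,0],
    [0.18,3.36,0],
    [0.39,4.46,0],
    [0.68,5.55,0],
  ],
  yaw=[-4,-8,-12,-16,-20],
  claw=[-1,-1,-1,-1,-1],
)

```text
t: 9.47
tool_pos: [0.4884, 0.1164, 0.1338]
eef_rot: [0.412, -0.415, 0.574, -0.573]
force: [-1.6, -6.0, -1.1]
opening: 0.0157
```

```bash
python3 st.py; python3 dd.py; python3 st.py;python3 arc.py 163 .161 .161 160 158 157
```

```text
t 9.4667 tcp [0.4884 0.1164 0.1338] yaw -108.38 r 0.1622 ang 164.5 baryaw+180 161.62 F rad -0.05 tan 6.2 z -1.12 M [-1.084  0.244 -0.472] torque 0.533
(6, np.float64(52.74308413160094), array([353.1,  53. , 292.3, 113. , 232.3, 172.7]))
t 9.5667 tcp [0.4894 0.1188 0.1338] yaw -107.95 r 0.162 ang 163.56 baryaw+180 162.05 F rad 0.19 tan 1.61 z -1.75 M [-0.154  0.173 -0.098] torque 0.163
160.0 [0.27, 0.8] yaw -3.0
158.0 [0.47, 1.32] yaw -5.0
157.0 [0.58, 1.58] yaw -6.0
```

drive_tool(
  xyz=[
    [0.27,0.8,0],
    [0.47,1.32,0],
    [0.58,1.58,0],
    [0.58,1.58,0],
  ],
  yaw=[-3,-5,-5.5,-5.5],
  claw=[-1,-1,-1,-1],
)

```text
t: 9.9
tool_pos: [0.4948, 0.1338, 0.1339]
eef_rot: [0.387, -0.389, 0.592, -0.591]
force: [-1.3, -2.5, -2.1]
opening: 0.0155
```

```bash
python3 st.py; python3 dd.py; python3 st.py
```

```text
t 9.9 tcp [0.4948 0.1338 0.1339] yaw -113.5 r 0.1617 ang 157.93 baryaw+180 156.5 F rad 0.3 tan 2.83 z -2.08 M [-0.557  0.494 -0.345] torque 0.113
(6, np.float64(42.34767542506255), array([341.7,  42.9, 281.8, 103.1, 222.1, 162.5]))
t 10.0 tcp [0.4949 0.1339 0.134 ] yaw -113.53 r 0.1617 ang 157.88 baryaw+180 156.47 F rad 2.0 tan 3.84 z -2.21 M [-0.554  0.533 -0.353] torque 0.268
```

View pics/dw.png

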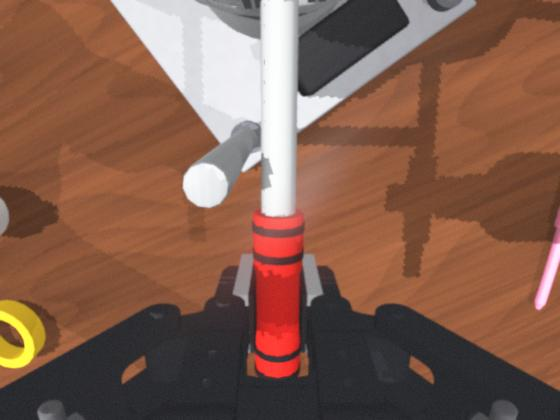

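```bash
python3 arc.py 157.9 .1617 .166 159; python3 arc.py 157.9 .1617 .178 160;python3 arc.py 157.9 .1617 .19 161;python3 arc.py 157.9 .1617 .2 161.5;python3 arc.py 157.9 .1617 .208 162.4; python3 arc.py 162.4 .208 .208 169 176 183 190 197; python3 arc.py 197 .208 .208 204 211 218 222.4
```

```text
159.0 [-0.52, -0.13] yaw 1.0999999999999943
160.0 [-1.74, 0.0] yaw 2.0999999999999943
161.0 [-2.98, 0.1] yaw 3.0999999999999943
161.5 [-3.98, 0.26] yaw 3.5999999999999943
162.4 [-4.84, 0.21] yaw 4.5
169.0 [-0.59, -2.32] yaw 6.599999999999994
176.0 [-0.92, -4.84] yaw 13.599999999999994
183.0 [-0.95, -7.38] yaw 20.599999999999994
190.0 [-0.66, -9.9] yaw 27.599999999999994
197.0 [-0.06, -12.37] yaw 34.599999999999994
204.0 [0.89, -2.38] yaw 7.0
211.0 [2.06, -4.63] yaw 14.0
218.0 [3.5, -6.72] yaw 21.0
222.4 [4.53, -7.94] yaw 25.400000000000006
```

drive_tool(
  xyz=[
    [-0.52,-0.13,0],
    [-1.74,0,0],
    [-2.98,0.1,0],
    [-3.98,0.26,0],
    [-4.84,0.21,0],
  ],
  yaw=[2,4,5,5.5,5.9],
  claw=[-1,-1,-1,-1,-1],
)

```text
t: 10.42
tool_pos: [0.4468, 0.1386, 0.1346]
eef_rot: [0.419, -0.418, 0.57, -0.57]
force: [-0.5, 0.3, -2.5]
opening: 0.0154
```

```bash
python3 st.py; python3 dd.py; python3 st.py
```

```text
t 10.4167 tcp [0.4468 0.1386 0.1346] yaw -107.44 r 0.2085 ang 161.66 baryaw+180 162.56 F rad 0.61 tan -0.12 z -2.5 M [0.087 0.064 0.027] torque 0.001
(6, np.float64(40.92848244492072), array([340.5,  41.7, 280.7, 101.3, 220.6, 160.9]))
t 10.5167 tcp [0.4454 0.1378 0.1344] yaw -107.5 r 0.2095 ang 161.99 baryaw+180 162.5 F rad -0.28 tan 0.14 z -2.03 M [ 0.026  0.064 -0.025] torque 0.005
```

drive_tool(
  xyz=[
    [-0.59,-2.32,0],
    [-0.92,-4.84,0],
    [-0.95,-7.38,0],
    [-0.66,-9.9,0],
    [-0.06,-12.37,0],
  ],
  yaw=[6.6,13.6,20.6,27.6,34.6],
  claw=[-1,-1,-1,-1,-1],
)

```text
t: 10.93
tool_pos: [0.447, 0.0125, 0.1345]
eef_rot: [0.57, -0.569, 0.419, -0.419]
force: [0.5, -0.2, -2.1]
opening: 0.0155
```

```bash
python3 st.py; python3 arc.py 197 .208 .208 204 211 218 220.9
```

```text
t 10.9333 tcp [0.447  0.0125 0.1345] yaw -72.65 r 0.2067 ang 197.01 baryaw+180 197.35 F rad -0.38 tan 0.33 z -2.11 M [-0.004  0.064 -0.002] torque 0.067
204.0 [0.89, -2.38] yaw 7.0
211.0 [2.06, -4.63] yaw 14.0
218.0 [3.5, -6.72] yaw 21.0
220.9 [4.17, -7.54] yaw 23.900000000000006
```

drive_tool(
  xyz=[
    [0.89,-2.38,0],
    [2.06,-4.63,0],
    [3.5,-6.72,0],
    [4.17,-7.54,0],
    [4.17,-7.54,0],
  ],
  yaw=[7,14,21,23.6,23.6],
  claw=[-1,-1,-1,-1,-1],
)

```text
t: 11.35
tool_pos: [0.4922, -0.0653, 0.1348]
eef_rot: [0.642, -0.641, 0.295, -0.299]
force: [0.2, -0.6, -1.9]
opening: 0.0153
```

```bash
python3 dd.py; python3 wl.py;python3 st.py
```

```text
(6, np.float64(40.94509235565583), array([340.4,  41.7, 280.7, 101.3, 220.6, 161. ]))
[(6, 255, 418, 336.5), (61, 256, 306, 281.0), (121, 257, 292, 274.5), (181, 259, 293, 276.0)]
[[ 0.5767 -0.011   0.1518]
 [ 0.5527 -0.0088  0.1518]
 [ 0.5369 -0.0194  0.1518]
 [ 0.5218 -0.0329  0.1518]]
[ 0.4890751  -0.06210912  0.13433062] -49.605003424431025
tool frame x 17.91 fwd -99.9
tool frame x 0.59 fwd -83.0
tool frame x -1.51 fwd -64.1
tool frame x -1.04 fwd -43.9
(array([0.58069001, 0.01642581, 0.209387  ]), np.float64(0.0034404677473821098))
(array([0.64504553, 0.07338165, 0.71468488]), np.float64(0.0004648383620886156))
t 11.6 tcp [ 0.4879 -0.0608  0.1342] yaw -49.42 r 0.2062 ang 220.48 baryaw+180 220.58 F rad -0.65 tan -0.5 z -3.49 M [-0.03  -0.052 -0.057] torque -0.16
```

View pics/dtc.png

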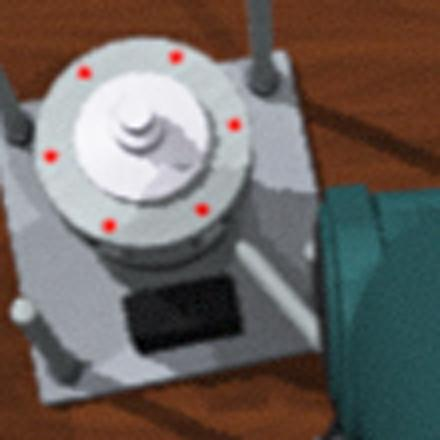

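drive_tool(
  xyz=[
    [0.76,0.65,0],
    [1.51,1.31,0],
    [2.2,1.9,0],
    [2.8,2.42,0],
    [3.4,2.94,0],
  ],
  yaw=[0,0,0,0,0],
  claw=[-1,-1,-1,-1,-1],
)

```text
t: 12.02
tool_pos: [0.5238, -0.0314, 0.1344]
eef_rot: [0.643, -0.642, 0.296, -0.296]
force: [-0.3, -0.0, -2.4]
opening: 0.0156
```

```bash
python3 st.py
```

```text
t 12.0167 tcp [ 0.5238 -0.0314  0.1344] yaw -49.44 r 0.1598 ang 220.81 baryaw+180 220.56 F rad 0.23 tan -0.17 z -2.41 M [-0.031  0.005 -0.024] torque -0.051
```

```bash
python3 arc.py 220.8 .160 .161 217 213 210 208 ;python3 arc.py 208 .161 .161 206 204 202 201 200 
```

```text
217.0 [-0.75, 0.77] yaw -3.8000000000000114
213.0 [-1.39, 1.69] yaw -7.800000000000011
210.0 [-1.83, 2.4] yaw -10.800000000000011
208.0 [-2.1, 2.9] yaw -12.800000000000011
206.0 [-0.26, 0.5] yaw -2.0
204.0 [-0.49, 1.01] yaw -4.0
202.0 [-0.71, 1.53] yaw -6.0
201.0 [-0.82, 1.79] yaw -7.0
200.0 [-0.91, 2.05] yaw -8.0
```

drive_tool(
  xyz=[
    [-0.75,0.77,0],
    [-1.39,1.69,0],
    [-1.83,2.4,0],
    [-2.1,2.9,0],
    [-2.1,2.9,0],
  ],
  yaw=[-4.3,-8.8,-11.8,-13.8,-13.8],
  claw=[-1,-1,-1,-1,-1],
)

```text
t: 12.43
tool_pos: [0.5031, -0.0035, 0.1346]
eef_rot: [0.602, -0.601, 0.371, -0.373]
force: [2.6, -2.7, -2.0]
opening: 0.0152
```

```bash
python3 st.py; python3 dd.py; python3 st.py
```

```text
t 12.4333 tcp [ 0.5031 -0.0035  0.1346] yaw -63.41 r 0.161 ang 208.39 baryaw+180 206.59 F rad -0.98 tan 3.58 z -1.97 M [-0.472 -0.381 -0.262] torque 0.315
(5, np.float64(34.98884584182616), array([334.7,  35.5, 274.5,  95.4, 155. ]))
t 12.5333 tcp [ 0.5032 -0.004   0.1346] yaw -63.3 r 0.1611 ang 208.54 baryaw+180 206.7 F rad -2.14 tan 3.12 z -2.74 M [-0.375 -0.418 -0.286] torque 0.216
```

drive_tool(
  xyz=[
    [-0.26,0.5,0],
    [-0.49,1.01,0],
    [-0.71,1.53,0],
    [-0.82,1.79,0],
    [-0.91,2.05,0],
  ],
  yaw=[-2,-4,-6,-7,-8],
  claw=[-1,-1,-1,-1,-1],
)

```text
t: 12.95
tool_pos: [0.4935, 0.016, 0.1345]
eef_rot: [0.574, -0.574, 0.412, -0.413]
force: [2.5, -4.0, -1.3]
opening: 0.0154
```

```bash
python3 st.py; python3 dd.py; python3 st.py
```

```text
t 12.95 tcp [0.4935 0.016  0.1345] yaw -71.45 r 0.1616 ang 200.67 baryaw+180 198.55 F rad -0.95 tan 4.69 z -1.31 M [-0.791 -0.515 -0.44 ] torque 0.317
(4, np.float64(28.039807055677297), array([ 28.6, 327.4,  88.5, 267.6]))
t 13.05 tcp [0.4933 0.0166 0.1345] yaw -71.32 r 0.1616 ang 200.43 baryaw+180 198.68 F rad -1.71 tan 3.3 z -2.51 M [-0.547 -0.595 -0.356] torque 0.178
```

```bash
python3 arc.py 200 .161 .161 198.5 197 195.5 194; python3 arc.py 194 .161 .161 192.5 191 189.5 188;
```

```text
198.5 [-0.14, 0.4] yaw -1.5
197.0 [-0.27, 0.8] yaw -3.0
195.5 [-0.39, 1.2] yaw -4.5
194.0 [-0.49, 1.61] yaw -6.0
192.5 [-0.1, 0.41] yaw -1.5
191.0 [-0.18, 0.82] yaw -3.0
189.5 [-0.26, 1.24] yaw -4.5
188.0 [-0.32, 1.65] yaw -6.0
```

drive_tool(
  xyz=[
    [-0.14,0.4,0],
    [-0.27,0.8,0],
    [-0.38,1.2,0],
    [-0.49,1.61,0],
  ],
  yaw=[-3,-5,-6.5,-8],
  claw=[-1,-1,-1,-1],
)

```text
t: 13.38
tool_pos: [0.4875, 0.0327, 0.1343]
eef_rot: [-0.544, 0.544, -0.451, 0.451]
force: [1.7, -3.3, -1.8]
opening: 0.0156
```

```bash
python3 st.py; python3 dd.py; python3 st.py
```

```text
t 13.3833 tcp [0.4875 0.0327 0.1343] yaw -79.32 r 0.1623 ang 194.37 baryaw+180 190.68 F rad -0.87 tan 3.58 z -1.81 M [-0.631 -0.391 -0.281] torque 0.301
(4, np.float64(23.682459384527448), array([ 24.1, 323.3,  84.1, 263.3]))
t 13.4833 tcp [0.4871 0.0334 0.1342] yaw -79.18 r 0.1625 ang 194.1 baryaw+180 190.82 F rad -1.35 tan 2.18 z -1.01 M [-0.375 -0.292 -0.216] torque 0.138
```

drive_tool(
  xyz=[
    [-0.1,0.41,0],
    [-0.18,0.82,0],
    [-0.26,1.24,0],
    [-0.32,1.65,0],
  ],
  yaw=[-1.5,-3,-4.5,-6],
  claw=[-1,-1,-1,-1],
)

```text
t: 13.82
tool_pos: [0.484, 0.0488, 0.1342]
eef_rot: [-0.52, 0.52, -0.479, 0.479]
force: [1.4, -3.4, -1.8]
opening: 0.0157
```

```bash
python3 st.py; python3 dd.py; python3 st.py; python3 arc.py 188 .161 .161 187 186 185 184 183 182
```

```text
t 13.8167 tcp [0.484  0.0488 0.1342] yaw -85.32 r 0.1625 ang 188.55 baryaw+180 184.68 F rad -0.84 tan 3.57 z -1.75 M [-0.588 -0.294 -0.203] torque 0.377
(5, np.float64(17.617729983802413), array([ 18.2, 317.9,  78.3, 257.3, 136.3]))
t 13.9167 tcp [0.4838 0.0496 0.1342] yaw -85.19 r 0.1626 ang 188.29 baryaw+180 184.81 F rad -0.19 tan 2.04 z -0.75 M [-0.375 -0.157 -0.099] torque 0.232
187.0 [-0.04, 0.28] yaw -1.0
186.0 [-0.07, 0.56] yaw -2.0
185.0 [-0.1, 0.84] yaw -3.0
184.0 [-0.12, 1.12] yaw -4.0
183.0 [-0.13, 1.4] yaw -5.0
182.0 [-0.15, 1.68] yaw -6.0
```

drive_tool(
  xyz=[
    [-0.04,0.28,0],
    [-0.07,0.56,0],
    [-0.1,0.84,0],
    [-0.12,1.12,0],
  ],
  yaw=[-1.2,-2.4,-3.5,-4.5],
  claw=[-1,-1,-1,-1],
)

```text
t: 14.25
tool_pos: [0.4827, 0.0607, 0.1342]
eef_rot: [-0.5, 0.501, -0.5, 0.499]
force: [0.8, -2.2, -1.4]
opening: 0.0155
```

```bash
python3 st.py; python3 arc.py 184 .161 .161 183 182 181 180
```

```text
t 14.25 tcp [0.4827 0.0607 0.1342] yaw -89.88 r 0.1624 ang 184.35 baryaw+180 180.12 F rad -0.61 tan 2.29 z -1.35 M [-0.403 -0.128 -0.086] torque 0.286
183.0 [-0.02, 0.28] yaw -1.0
182.0 [-0.03, 0.56] yaw -2.0
181.0 [-0.04, 0.84] yaw -3.0
180.0 [-0.04, 1.12] yaw -4.0
```

drive_tool(
  xyz=[
    [-0.02,0.28,0],
    [-0.03,0.56,0],
    [-0.04,0.84,0],
    [-0.04,1.12,0],
  ],
  yaw=[-1,-2,-3,-4],
  claw=[-1,-1,-1,-1],
)

```text
t: 14.58
tool_pos: [0.4824, 0.071, 0.1342]
eef_rot: [-0.482, 0.483, -0.517, 0.517]
force: [1.2, -5.4, -1.7]
opening: 0.0154
```

```bash
python3 st.py; python3 dd.py; python3 arc.py 180 .161 .161 179 178 177 176 175 174
```

```text
t 14.5833 tcp [0.4824 0.071  0.1342] yaw -93.97 r 0.1623 ang 180.72 baryaw+180 176.03 F rad -1.16 tan 5.42 z -1.68 M [-1.078 -0.113 -0.167] torque 0.713
(5, np.float64(11.168317916182147), array([ 11.8, 310.8,  71.3, 250.6, 131.2]))
179.0 [0.0, 0.28] yaw -1.0
178.0 [0.01, 0.56] yaw -2.0
177.0 [0.02, 0.84] yaw -3.0
176.0 [0.04, 1.12] yaw -4.0
175.0 [0.06, 1.4] yaw -5.0
174.0 [0.09, 1.68] yaw -6.0
```

drive_tool(
  xyz=[
    [0,0.28,0],
    [0,0.28,0],
  ],
  yaw=[-1,-1],
  claw=[-1,-1],
)

```text
t: 14.85
tool_pos: [0.4824, 0.0738, 0.1342]
eef_rot: [-0.478, 0.479, -0.521, 0.521]
force: [0.7, -5.2, -1.9]
opening: 0.0155
```

```bash
python3 st.py
```

```text
t 14.85 tcp [0.4824 0.0738 0.1342] yaw -94.92 r 0.1623 ang 179.73 baryaw+180 175.08 F rad -0.73 tan 5.19 z -1.89 M [-1.014 -0.071 -0.17 ] torque 0.673
```

drive_tool(
  xyz=[
    [0.01,0.28,0],
    [0.01,0.28,0],
  ],
  yaw=[-1,-1],
  claw=[-1,-1],
)

```text
t: 15.02
tool_pos: [0.4824, 0.0762, 0.1341]
eef_rot: [-0.473, 0.474, -0.525, 0.525]
force: [-0.5, -5.7, -1.4]
opening: 0.0154
```

```bash
python3 st.py
```

```text
t 15.0167 tcp [0.4824 0.0762 0.1341] yaw -95.93 r 0.1623 ang 178.88 baryaw+180 174.07 F rad 0.4 tan 5.74 z -1.42 M [-1.187 -0.098 -0.063] torque 0.868
```

drive_tool(
  xyz=[
    [0.01,0.28,0],
    [0.01,0.28,0],
  ],
  yaw=[-1,-1],
  claw=[-1,-1],
)

```text
t: 15.18
tool_pos: [0.4826, 0.0786, 0.1341]
eef_rot: [-0.468, 0.469, -0.529, 0.53]
force: [0.3, -6.1, -2.6]
opening: 0.0159
```

```bash
python3 st.py
```

```text
t 15.1833 tcp [0.4826 0.0786 0.1341] yaw -96.95 r 0.1622 ang 178.02 baryaw+180 173.05 F rad -0.52 tan 6.13 z -2.57 M [-1.293 -0.154 -0.1  ] torque 0.894
```

drive_tool(
  xyz=[
    [0.02,0.28,0],
    [0.02,0.28,0],
  ],
  yaw=[-1,-1],
  claw=[-1,-1],
)

```text
t: 15.35
tool_pos: [0.4827, 0.081, 0.1341]
eef_rot: [-0.463, 0.465, -0.533, 0.534]
force: [-0.3, -7.2, -2.0]
opening: 0.0154
```

```bash
python3 st.py
```

```text
t 15.35 tcp [0.4827 0.081  0.1341] yaw -97.96 r 0.1622 ang 177.18 baryaw+180 172.04 F rad -0.09 tan 7.25 z -2.04 M [-1.515 -0.14  -0.137] torque 1.04
```

drive_tool(
  xyz=[
    [0.02,0.28,0],
    [0.02,0.28,0],
  ],
  yaw=[-1,-1],
  claw=[-1,-1],
)

```text
t: 15.52
tool_pos: [0.4828, 0.0833, 0.1341]
eef_rot: [-0.458, 0.46, -0.537, 0.538]
force: [0.6, -8.2, -0.5]
opening: 0.0157
```

drive_tool(
  xyz=[
    [0.03,0.28,0],
    [0.03,0.28,0],
  ],
  yaw=[-1,-1],
  claw=[-1,-1],
)

```text
t: 15.68
tool_pos: [0.483, 0.0857, 0.1341]
eef_rot: [-0.453, 0.456, -0.541, 0.542]
force: [1.1, -9.6, -1.3]
opening: 0.0158
```

```bash
python3 st.py;python3 dd.py
```

```text
t 15.6833 tcp [0.483  0.0857 0.1341] yaw -99.98 r 0.1622 ang 175.5 baryaw+180 170.02 F rad -1.83 tan 9.44 z -1.32 M [-1.854 -0.092 -0.081] torque 1.45
(5, np.float64(8.257293205396946), array([  8.9, 308.1,  68.6, 247.9, 187.8]))
```

drive_tool(
  xyz=[
    [0.03,0.28,0],
    [0.03,0.28,0],
  ],
  yaw=[-1,-1],
  claw=[-1,-1],
)

```text
t: 15.95
tool_pos: [0.4833, 0.088, 0.134]
eef_rot: [-0.449, 0.451, -0.545, 0.546]
force: [0.6, -9.4, -1.4]
opening: 0.0156
```

drive_tool(
  xyz=[
    [0.03,0.28,0],
    [0.03,0.28,0],
  ],
  yaw=[-1,-1],
  claw=[-1,-1],
)

```text
t: 16.12
tool_pos: [0.4835, 0.0904, 0.134]
eef_rot: [-0.444, 0.446, -0.549, 0.55]
force: [0.1, -10.7, -0.7]
opening: 0.0158
```

```bash
python3 st.py;python3 dd.py; python3 st.py
```

```text
t 16.1167 tcp [0.4835 0.0904 0.134 ] yaw -102.01 r 0.1621 ang 173.83 baryaw+180 167.99 F rad -1.28 tan 10.6 z -0.69 M [-2.207 -0.127 -0.058] torque 1.66
(5, np.float64(7.004057430593011), array([  7.3, 307. ,  66.9, 246.6, 187.1]))
t 16.2167 tcp [0.4835 0.0903 0.134 ] yaw -101.97 r 0.1621 ang 173.86 baryaw+180 168.03 F rad -0.78 tan 10.53 z -1.92 M [-2.171 -0.119 -0.044] torque 1.664
```

View pics/dw.png

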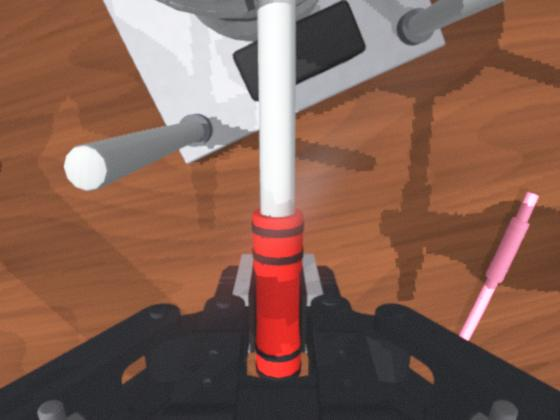

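```bash
python3 - <<'E'
from dots import *
p=cap('wrist'); st=ctrl.state(); t,R,y=tool(st)
g=p['pixels'].astype(int)
for r in (10,30,50,70,100,130,160,190,230,300,340):
    row=g[r-1:r+2].mean(0); d=np.abs(np.diff(row.sum(1)))
    l=230+np.argmax(d[230:276]); rr=277+np.argmax(d[277:325])
    X=atz(p,((l+rr+1)/2,r),t[2]+.0175,st); v=(X-t)@R
    print(r,l,rr,v.round(4)*1000)
E
```

```text
10 257 321 [  3.  -17.6  97.8]
30 257 295 [ -1.  -17.6  91.8]
50 257 295 [ -1.  -17.6  85.7]
70 257 295 [ -1.  -17.6  79.5]
100 258 289 [ -1.8 -17.6  70.1]
130 259 294 [ -0.9 -17.6  60.5]
160 259 294 [ -0.9 -17.5  50.5]
190 259 294 [ -0.9 -17.5  40.1]
230 251 303 [ -0.7 -17.5  25.5]
300 247 306 [ -0.9 -17.5  -2.5]
340 255 299 [ -0.7 -17.5 -20.4]
```

```bash
python3 - <<'E'
from dots import *
s=cap('scene'); q=cap('top'); st=ctrl.state(); t,R,y=tool(st)
bz=t-.0175*R[:,1]
b=bz-.0009*R[:,0]
for n,p,(x0,y0) in(('s',s,(240,150)),('t',q,(205,105))):
    im=cv2.resize(p['pixels'],None,fx=4,fy=4,interpolation=cv2.INTER_CUBIC)
    for k in (.133,.1,.073,0):
        x=proj(p,b+R[:,2]*k)[0]; cv2.circle(im,tuple(int(v*4+2) for v in x),3,(0,255,0),-1)
    cv2.imwrite('pics/e_%s.png'%n,im[4*y0:4*y0+440,4*x0:4*x0+400])
cv2.imwrite('pics/e.png',np.hstack([cv2.imread('pics/e_s.png'),cv2.imread('pics/e_t.png')]))
E
python3 st.py
```

```text
t 16.3667 tcp [0.4835 0.0903 0.134 ] yaw -101.97 r 0.1621 ang 173.87 baryaw+180 168.03 F rad -1.35 tan 9.35 z -1.39 M [-2.137 -0.15  -0.064] torque 1.452
```

View pics/e.png

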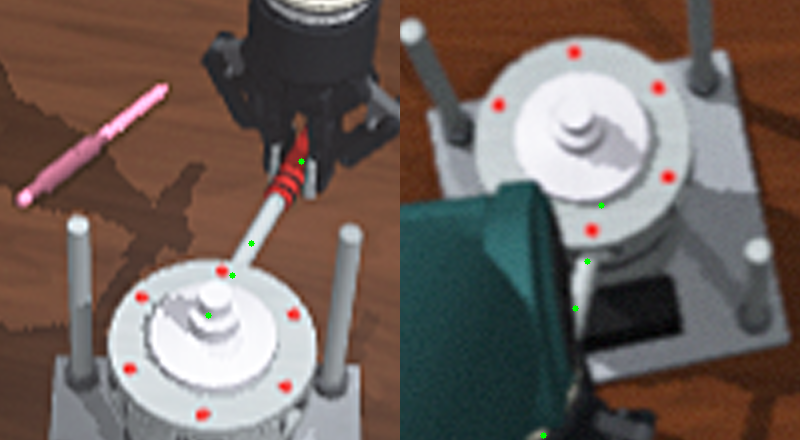

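drive_tool(
  xyz=[
    [0.03,0.28,0],
    [0.03,0.28,0],
  ],
  yaw=[-1,-1],
  claw=[-1,-1],
)

```text
t: 16.53
tool_pos: [0.4838, 0.0927, 0.134]
eef_rot: [-0.439, 0.442, -0.553, 0.554]
force: [0.8, -10.9, -2.1]
opening: 0.0154
```

drive_tool(
  xyz=[
    [0.04,0.28,0],
    [0.04,0.28,0],
  ],
  yaw=[-1,-1],
  claw=[-1,-1],
)

```text
t: 16.7
tool_pos: [0.4842, 0.0951, 0.134]
eef_rot: [-0.434, 0.437, -0.556, 0.558]
force: [-0.3, -13.3, -1.0]
opening: 0.0155
```

```bash
python3 st.py;python3 dd.py; python3 st.py
```

```text
t 16.7 tcp [0.4842 0.0951 0.134 ] yaw -104.04 r 0.162 ang 172.17 baryaw+180 165.96 F rad -1.54 tan 13.17 z -0.98 M [-2.574 -0.21  -0.116] torque 2.019
(5, np.float64(5.960261741681574), array([  6.5, 305.8,  66. , 245.9, 185.7]))
t 16.8 tcp [0.4842 0.095  0.134 ] yaw -104.0 r 0.162 ang 172.2 baryaw+180 166.0 F rad -1.82 tan 11.55 z -1.14 M [-2.554 -0.144 -0.024] torque 1.848
```

drive_tool(
  xyz=[
    [0.04,0.28,0],
    [0.04,0.28,0],
  ],
  yaw=[-1,-1],
  claw=[-1,-1],
)

```text
t: 16.97
tool_pos: [0.4845, 0.0974, 0.1339]
eef_rot: [-0.428, 0.432, -0.56, 0.562]
force: [0.3, -12.9, -1.7]
opening: 0.0152
```

```bash
python3 st.py; python3 dd.py; python3 st.py; python3 dd.py; python3 st.py
```

```text
t 16.9667 tcp [0.4845 0.0974 0.1339] yaw -105.04 r 0.162 ang 171.35 baryaw+180 164.96 F rad -2.25 tan 12.69 z -1.68 M [-2.705 -0.225 -0.052] torque 2.004
(5, np.float64(5.572115428882182), array([  6.2, 305.4,  65.7, 245.1, 185.4]))
t 17.0667 tcp [0.4845 0.0973 0.1339] yaw -105.01 r 0.162 ang 171.37 baryaw+180 164.99 F rad -2.23 tan 13.38 z -1.04 M [-2.749 -0.218  0.059] torque 2.226
(5, np.float64(5.57167074633261), array([  6.2, 305.4,  65.7, 245.1, 185.4]))
t 17.1667 tcp [0.4845 0.0973 0.134 ] yaw -105.01 r 0.162 ang 171.37 baryaw+180 164.99 F rad -2.66 tan 13.07 z -1.74 M [-2.682 -0.189 -0.013] torque 2.105
```

drive_tool(
  xyz=[
    [0.04,0.28,0],
    [0.04,0.28,0],
  ],
  yaw=[-0.8,-0.8],
  claw=[-1,-1],
)

```text
t: 17.33
tool_pos: [0.4849, 0.0995, 0.1339]
eef_rot: [-0.424, 0.428, -0.563, 0.566]
force: [0.3, -14.6, -0.6]
opening: 0.0155
```

```bash
python3 st.py; python3 dd.py; python3 st.py
```

```text
t 17.3333 tcp [0.4849 0.0995 0.1339] yaw -105.88 r 0.162 ang 170.58 baryaw+180 164.12 F rad -2.7 tan 14.36 z -0.56 M [-3.03  -0.188 -0.091] torque 2.235
(5, np.float64(4.994674684001041), array([  5.1, 304.9,  65.2, 244.7, 185.1]))
t 17.4333 tcp [0.4849 0.0994 0.1339] yaw -105.85 r 0.162 ang 170.61 baryaw+180 164.15 F rad -2.77 tan 13.95 z -1.78 M [-2.943 -0.212 -0.052] torque 2.208
```

drive_tool(
  xyz=[
    [0.03,0.2,0],
    [0.03,0.2,0],
  ],
  yaw=[-0.6,-0.6],
  claw=[-1,-1],
)

```text
t: 17.6
tool_pos: [0.4852, 0.1009, 0.1339]
eef_rot: [-0.421, 0.425, -0.565, 0.568]
force: [0.9, -15.0, -1.3]
opening: 0.0154
```

```bash
python3 st.py; python3 dd.py; python3 st.py; python3 dd.py; python3 st.py
```

```text
t 17.6 tcp [0.4852 0.1009 0.1339] yaw -106.5 r 0.1619 ang 170.07 baryaw+180 163.5 F rad -3.43 tan 14.61 z -1.34 M [-3.127 -0.218 -0.082] torque 2.284
(5, np.float64(4.7164269122688225), array([  5. , 304.6,  64.9, 244.3, 184.7]))
t 17.7 tcp [0.4852 0.1008 0.1339] yaw -106.49 r 0.1619 ang 170.1 baryaw+180 163.51 F rad -2.91 tan 15.26 z -1.08 M [-3.191 -0.242 -0.064] torque 2.407
(5, np.float64(4.703397995395368), array([  4.9, 304.6,  64.9, 244.3, 184.7]))
t 17.8 tcp [0.4852 0.1009 0.1339] yaw -106.48 r 0.1619 ang 170.09 baryaw+180 163.52 F rad -4.0 tan 15.67 z -1.41 M [-3.12  -0.231 -0.081] torque 2.456
```

```bash
python3 arc.py 170 .162 .162 171.5 173 174.5; python3 arc.py 174.5 .162 .162 175.5 176.5 177.5
```

```text
171.5 [-0.07, -0.42] yaw 1.5
173.0 [-0.13, -0.84] yaw 3.0
174.5 [-0.17, -1.26] yaw 4.5
175.5 [-0.02, -0.28] yaw 1.0
176.5 [-0.04, -0.56] yaw 2.0
177.5 [-0.06, -0.85] yaw 3.0
```

drive_tool(
  xyz=[
    [-0.07,-0.42,0],
    [-0.13,-0.84,0],
    [-0.17,-1.26,0],
    [-0.17,-1.26,0],
  ],
  yaw=[1.5,3,4.5,4.5],
  claw=[-1,-1,-1,-1],
)

```text
t: 18.13
tool_pos: [0.4833, 0.0898, 0.134]
eef_rot: [-0.444, 0.447, -0.549, 0.55]
force: [0.8, -11.1, -1.3]
opening: 0.0156
```

```bash
python3 st.py; python3 dd.py; python3 st.py
```

```text
t 18.1333 tcp [0.4833 0.0898 0.134 ] yaw -101.93 r 0.1623 ang 174.04 baryaw+180 168.07 F rad -1.97 tan 11.0 z -1.29 M [-2.407 -0.112 -0.208] torque 1.578
(5, np.float64(7.425092730082279), array([  7.7, 307.2,  67.6, 247.1, 187.5]))
t 18.2333 tcp [0.4834 0.0901 0.134 ] yaw -101.97 r 0.1622 ang 173.96 baryaw+180 168.03 F rad -2.14 tan 11.54 z -1.3 M [-2.399 -0.157 -0.218] torque 1.654
```

drive_tool(
  xyz=[
    [-0.02,-0.28,0],
    [-0.04,-0.56,0],
    [-0.04,-0.56,0],
  ],
  yaw=[1,2,2],
  claw=[-1,-1,-1],
)

```text
t: 18.48
tool_pos: [0.4827, 0.0855, 0.134]
eef_rot: [-0.454, 0.456, -0.541, 0.542]
force: [0.0, -9.1, -1.0]
opening: 0.0154
```

```bash
python3 st.py; python3 dd.py; python3 st.py;python3 dd.py; python3 st.py
```

```text
t 18.4833 tcp [0.4827 0.0855 0.134 ] yaw -99.91 r 0.1625 ang 175.58 baryaw+180 170.09 F rad -0.72 tan 9.1 z -0.95 M [-1.912 -0.033 -0.287] torque 1.192
(6, np.float64(8.095895488496376), array([  9. , 308.2,  68.8, 248.1, 126.5, 187.9]))
t 18.5833 tcp [0.4827 0.0856 0.134 ] yaw -99.95 r 0.1624 ang 175.54 baryaw+180 170.05 F rad 0.2 tan 9.08 z -1.0 M [-1.89   0.01  -0.286] torque 1.188
(5, np.float64(8.407021251978225), array([  9. , 308.2,  68.8, 248.1, 187.9]))
t 18.6833 tcp [0.4828 0.0857 0.134 ] yaw -99.94 r 0.1624 ang 175.53 baryaw+180 170.06 F rad -0.74 tan 9.39 z -1.53 M [-1.996 -0.029 -0.335] torque 1.191
```

drive_tool(
  xyz=[
    [-0.02,-0.28,0],
    [-0.03,-0.57,0],
    [-0.04,-0.85,0],
    [-0.04,-0.85,0],
  ],
  yaw=[1,2,3,3],
  claw=[-1,-1,-1,-1],
)

```text
t: 19.02
tool_pos: [0.4822, 0.0784, 0.134]
eef_rot: [0.468, -0.47, 0.529, -0.529]
force: [-0.9, -6.7, -1.7]
opening: 0.0158
```

```bash
python3 st.py; python3 dd.py; python3 st.py;python3 dd.py; python3 st.py
```

```text
t 19.0167 tcp [0.4822 0.0784 0.134 ] yaw -96.86 r 0.1626 ang 178.08 baryaw+180 173.14 F rad 0.65 tan 6.73 z -1.68 M [-1.367  0.109 -0.316] torque 0.779
(6, np.float64(9.730834552149934), array([  9.9, 309.6,  69.8, 249.6, 128.9, 190.5]))
t 19.1167 tcp [0.4822 0.0786 0.134 ] yaw -96.9 r 0.1626 ang 178.04 baryaw+180 173.1 F rad 0.31 tan 6.06 z -1.55 M [-1.393  0.04  -0.292] torque 0.694
(6, np.float64(9.757514891099072), array([  9.9, 309.6,  70.2, 249.6, 128.8, 190.4]))
t 19.2167 tcp [0.4822 0.0786 0.134 ] yaw -96.91 r 0.1626 ang 178.04 baryaw+180 173.09 F rad 1.15 tan 7.04 z -0.3 M [-1.407  0.078 -0.339] torque 0.806
```

drive_tool(
  xyz=[
    [-0.01,-0.28,0],
    [-0.01,-0.57,0],
    [-0.01,-0.85,0],
    [-0.01,-0.85,0],
  ],
  yaw=[0.5,1,1.5,1.5],
  claw=[-1,-1,-1,-1],
)

```text
t: 19.55
tool_pos: [0.4818, 0.0723, 0.134]
eef_rot: [0.476, -0.478, 0.523, -0.521]
force: [-2.7, -2.2, -1.7]
opening: 0.0159
```

```bash
python3 st.py; python3 dd.py; python3 st.py;python3 dd.py; python3 st.py
```

```text
t 19.55 tcp [0.4818 0.0723 0.134 ] yaw -95.12 r 0.1629 ang 180.26 baryaw+180 174.88 F rad 2.7 tan 2.15 z -1.66 M [-0.336  0.614  0.009] torque 0.358
(5, np.float64(11.096423828608712), array([ 11.8, 310.7,  71.3, 250.5, 131.1]))
t 19.65 tcp [0.4818 0.0724 0.134 ] yaw -95.17 r 0.1629 ang 180.23 baryaw+180 174.83 F rad 3.52 tan 1.38 z -1.28 M [-0.306  0.824  0.047] torque 0.272
(5, np.float64(11.083777327088525), array([ 11.8, 310.7,  71.3, 250.5, 131.1]))
t 19.75 tcp [0.4818 0.0723 0.1339] yaw -95.17 r 0.1629 ang 180.23 baryaw+180 174.83 F rad 4.6 tan 0.68 z -0.17 M [-0.272  0.98   0.082] torque 0.193
```

drive_tool(
  xyz=[
    [0.0,-0.28,0],
    [0.0,-0.57,0],
    [0,-0.57,0],
  ],
  yaw=[1.5,3,3],
  claw=[-1,-1,-1],
)

```text
t: 20.0
tool_pos: [0.4822, 0.0662, 0.134]
eef_rot: [0.49, -0.491, 0.51, -0.509]
force: [-5.8, -1.1, -1.2]
opening: 0.0156
```

```bash
python3 st.py; python3 dd.py; python3 st.py;python3 dd.py; python3 st.py
```

```text
t 20.0 tcp [0.4822 0.0662 0.134 ] yaw -92.16 r 0.1627 ang 182.4 baryaw+180 177.84 F rad 5.81 tan 0.82 z -1.22 M [-0.133  1.075  0.018] torque 0.152
(5, np.float64(11.627688828664636), array([ 12.4, 311.3,  71.9, 251.1, 131.5]))
t 20.1 tcp [0.4822 0.0664 0.134 ] yaw -92.23 r 0.1626 ang 182.33 baryaw+180 177.77 F rad 4.65 tan 0.51 z -2.09 M [-0.231  1.032 -0.027] torque 0.056
(5, np.float64(11.6097359753398), array([ 12.3, 311.3,  71.8, 251.1, 131.5]))
t 20.2 tcp [0.4822 0.0664 0.134 ] yaw -92.23 r 0.1626 ang 182.32 baryaw+180 177.77 F rad 5.6 tan 0.94 z -0.97 M [-0.174  1.018 -0.019] torque 0.134
```

View pics/dw.png

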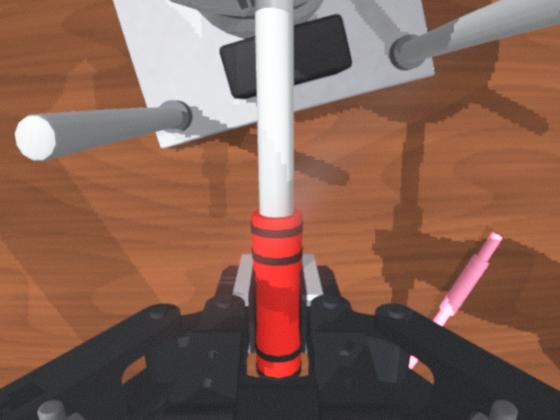

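View pics/dtc.png

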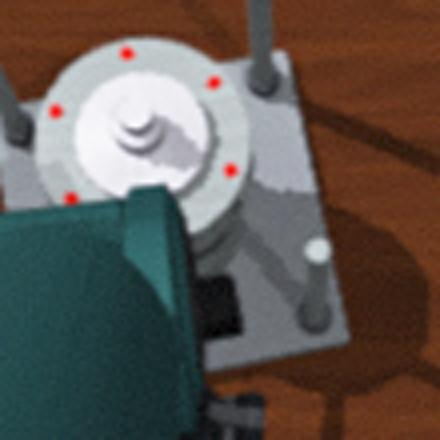

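drive_tool(
  xyz=[
    [0.0,0.57,0],
    [0.01,1.42,0],
    [0.05,2.27,0],
    [0.09,2.83,0],
    [0.17,3.4,0],
  ],
  yaw=[-3,-4.5,-7.5,-9.5,-11.7],
  claw=[-1,-1,-1,-1,-1],
)

```text
t: 20.62
tool_pos: [0.4841, 0.0953, 0.1339]
eef_rot: [-0.432, 0.436, -0.557, 0.559]
force: [-3.3, -13.9, -1.0]
opening: 0.0157
```

```bash
python3 st.py; python3 dd.py; python3 st.py
```

```text
t 20.6167 tcp [0.4841 0.0953 0.1339] yaw -104.23 r 0.1621 ang 172.08 baryaw+180 165.77 F rad 1.36 tan 14.27 z -1.0 M [-2.774  0.651  0.031] torque 2.345
(5, np.float64(6.025457480819625), array([  6.6, 305.8,  66.1, 245.9, 185.8]))
t 20.7167 tcp [0.4842 0.0959 0.1339] yaw -104.18 r 0.1622 ang 171.87 baryaw+180 165.82 F rad 2.16 tan 11.92 z 0.02 M [-2.325  0.753 -0.134] torque 1.799
```

drive_tool(
  xyz=[
    [0.04,0.28,0],
    [0.07,0.5,0],
    [0.08,0.6,0],
    [0.08,0.6,0],
  ],
  yaw=[-0.8,-1.6,-2,-2],
  claw=[-1,-1,-1,-1],
)

```text
t: 21.05
tool_pos: [0.4849, 0.1, 0.1338]
eef_rot: [-0.422, 0.427, -0.564, 0.567]
force: [-2.4, -14.5, -0.5]
opening: 0.0155
```

```bash
python3 st.py; for i in 1 2 3; do python3 dd.py; python3 st.py; done
```

```text
t 21.05 tcp [0.4849 0.1    0.1338] yaw -106.22 r 0.1621 ang 170.41 baryaw+180 163.78 F rad -0.1 tan 14.73 z -0.48 M [-2.905  0.676 -0.049] torque 2.339
(5, np.float64(5.143283009814692), array([  5.2, 305.1,  65.4, 244.8, 185.2]))
t 21.15 tcp [0.4849 0.1    0.1338] yaw -106.21 r 0.1621 ang 170.42 baryaw+180 163.79 F rad 0.43 tan 14.03 z -0.73 M [-2.827  0.633  0.023] torque 2.297
(5, np.float64(5.139089483430941), array([  5.2, 305.1,  65.4, 244.8, 185.2]))
t 21.25 tcp [0.4849 0.1    0.1338] yaw -106.21 r 0.1621 ang 170.43 baryaw+180 163.79 F rad 0.94 tan 13.57 z -0.56 M [-2.837  0.716 -0.034] torque 2.166
(5, np.float64(5.148632861723404), array([  5.2, 305.1,  65.4, 244.9, 185.2]))
t 21.35 tcp [0.4849 0.1    0.1338] yaw -106.21 r 0.1621 ang 170.42 baryaw+180 163.79 F rad 1.12 tan 14.37 z -0.73 M [-2.834  0.699 -0.033] torque 2.296
```

drive_tool(
  xyz=[
    [0.03,0.16,0],
    [0.03,0.16,0],
    [0.03,0.16,0],
  ],
  yaw=[-0.5,-0.5,-0.5],
  claw=[-1,-1,-1],
)

```text
t: 21.6
tool_pos: [0.4851, 0.1012, 0.1338]
eef_rot: [-0.42, 0.424, -0.566, 0.569]
force: [-3.3, -14.6, -0.7]
opening: 0.0155
```

```bash
python3 st.py; for i in 1 2 ; do python3 dd.py; python3 st.py; done
```

```text
t 21.6 tcp [0.4851 0.1012 0.1338] yaw -106.73 r 0.1621 ang 169.98 baryaw+180 163.27 F rad 0.71 tan 14.91 z -0.75 M [-2.946  0.661 -0.104] torque 2.313
(5, np.float64(4.912681210328951), array([  5. , 304.8,  65. , 244.5, 185.1]))
t 21.7 tcp [0.4851 0.1012 0.1338] yaw -106.73 r 0.1621 ang 170.0 baryaw+180 163.27 F rad 1.12 tan 15.39 z -1.49 M [-2.949  0.666 -0.011] torque 2.484
(5, np.float64(4.916514507434375), array([  5. , 304.9,  65.1, 244.5, 185.1]))
t 21.8 tcp [0.4851 0.1012 0.1338] yaw -106.73 r 0.1621 ang 169.99 baryaw+180 163.27 F rad 0.41 tan 15.02 z -0.95 M [-2.97   0.659 -0.008] torque 2.426
```

drive_tool(
  xyz=[
    [-0.2,-2.1,0],
  ],
  yaw=[7],
  claw=[-1],
)

```text
t: 21.88
tool_pos: [0.4828, 0.0857, 0.1336]
eef_rot: [0.455, -0.459, 0.539, -0.539]
force: [-5.3, -6.5, -2.3]
opening: 0.0151
```

```bash
python3 st.py; for i in 1 2 3; do python3 dd.py; python3 st.py; done
```

```text
t 21.8833 tcp [0.4828 0.0857 0.1336] yaw -99.43 r 0.1624 ang 175.51 baryaw+180 170.57 F rad 4.82 tan 6.92 z -2.28 M [-1.24   0.892 -0.514] torque 0.61
(5, np.float64(8.71971610059918), array([  9.2, 308.6,  69. , 248.3, 188.6]))
t 21.9833 tcp [0.4821 0.0816 0.1338] yaw -99.56 r 0.1628 ang 176.97 baryaw+180 170.44 F rad 5.74 tan 5.1 z -0.99 M [-0.989  1.086  0.176] torque 1.005
(6, np.float64(9.743850453891115), array([ 10.2, 309.7,  70.4, 249.7, 128.7, 189.8]))
t 22.0833 tcp [0.4821 0.0834 0.1338] yaw -99.63 r 0.1629 ang 176.34 baryaw+180 170.37 F rad 5.7 tan 7.69 z -1.35 M [-1.588  1.062 -0.107] torque 1.147
(6, np.float64(9.025542566157283), array([  9.6, 309.2,  69.3, 248.7, 128. , 189.3]))
t 22.1833 tcp [0.4821 0.0835 0.1338] yaw -99.62 r 0.163 ang 176.3 baryaw+180 170.38 F rad 4.6 tan 7.52 z -1.67 M [-1.605  1.076 -0.118] torque 1.108
```

drive_tool(
  xyz=[
    [-3.9,0.66,0],
    [-4.7,0.8,0],
    [-4.7,0.8,0],
  ],
  yaw=[0,0,0],
  claw=[-1,-1,-1],
  grip_force=110,
)

```text
t: 22.43
tool_pos: [0.4358, 0.0957, 0.1344]
eef_rot: [0.458, -0.457, 0.539, -0.539]
force: [-0.3, 0.7, -2.2]
opening: 0.015
```

```bash
python3 st.py; for i in 1 2 3; do python3 dd.py; python3 st.py; done
```

```text
t 22.4333 tcp [0.4358 0.0957 0.1344] yaw -99.35 r 0.2101 ang 173.8 baryaw+180 170.65 F rad 0.36 tan -0.68 z -2.2 M [ 0.017  0.007 -0.001] torque -0.145
(6, np.float64(12.257048466305426), array([ 12.8, 312.1,  72.3, 251.9, 132.4, 192.1]))
t 22.5333 tcp [0.44   0.0962 0.135 ] yaw -99.36 r 0.206 ang 173.52 baryaw+180 170.64 F rad -1.48 tan -0.8 z -2.3 M [0.058 0.029 0.057] torque -0.108
(6, np.float64(12.259272748605847), array([ 12.8, 312.1,  72.4, 251.9, 132.4, 192.1]))
t 22.6333 tcp [0.4404 0.096  0.1349] yaw -99.4 r 0.2056 ang 173.59 baryaw+180 170.6 F rad -0.84 tan 0.32 z -1.6 M [-0.001  0.016  0.028] torque 0.094
(6, np.float64(12.250134283297726), array([ 12.8, 312.1,  72.4, 251.8, 132.4, 192.1]))
t 22.7333 tcp [0.4394 0.0955 0.1347] yaw -99.43 r 0.2065 ang 173.75 baryaw+180 170.57 F rad 0.32 tan -0.39 z -1.92 M [ 0.036  0.045 -0.009] torque -0.089
```

View pics/dw.png

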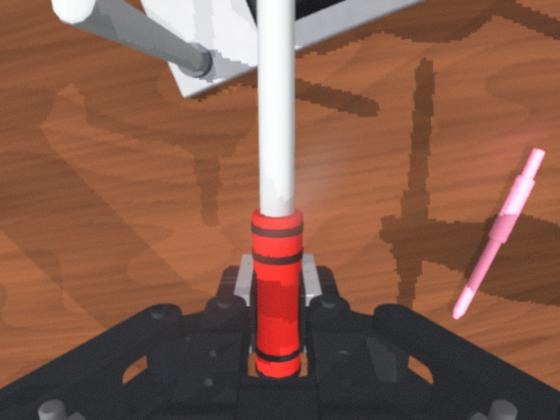

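View pics/dtc.png

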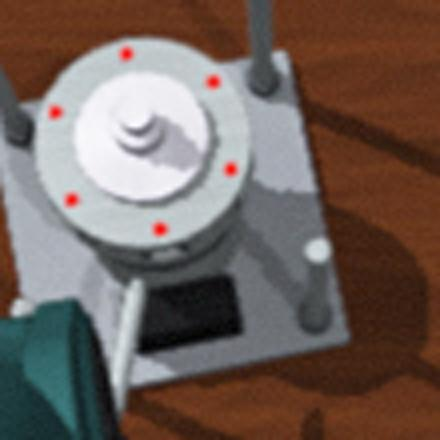

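```bash
python3 arc.py 173.7 .2065 .207 180 186 192.2; python3 arc.py 192.2 .207 .195 192.2;python3 arc.py 192.2 .207 .18 192.2;python3 arc.py 192.2 .207 .163 192.2; python3 arc.py 192.2 .163 .163 187 183 179 175 173
```

```text
180.0 [-0.17, -2.27] yaw 6.300000000000011
186.0 [-0.06, -4.43] yaw 12.300000000000011
192.2 [0.29, -6.64] yaw 18.5
192.2 [1.17, 0.25] yaw 0.0
192.2 [2.64, 0.57] yaw 0.0
192.2 [4.3, 0.93] yaw 0.0
187.0 [-0.25, 1.46] yaw -5.199999999999989
183.0 [-0.35, 2.59] yaw -9.199999999999989
179.0 [-0.37, 3.73] yaw -13.199999999999989
175.0 [-0.31, 4.87] yaw -17.19999999999999
173.0 [-0.25, 5.43] yaw -19.19999999999999
```

drive_tool(
  xyz=[
    [-0.18,-2.26,0],
    [-0.06,-4.42,0],
    [0.29,-6.64,0],
    [0.29,-6.64,0],
    [0.29,-6.64,0],
  ],
  yaw=[7,14,21,21.7,21.7],
  claw=[-1,-1,-1,-1,-1],
)

```text
t: 23.15
tool_pos: [0.4414, 0.0269, 0.1344]
eef_rot: [0.55, -0.549, 0.445, -0.445]
force: [0.3, 0.3, -2.5]
opening: 0.0149
```

```bash
python3 st.py;python3 dd.py;python3 st.py
```

```text
t 23.15 tcp [0.4414 0.0269 0.1344] yaw -78.0 r 0.2085 ang 192.79 baryaw+180 192.0 F rad -0.33 tan -0.22 z -2.49 M [ 0.015  0.017 -0.021] torque -0.066
(6, np.float64(12.251569492159), array([ 12.8, 312.1,  72.3, 251.9, 132.4, 192.1]))
t 23.25 tcp [0.441  0.0289 0.1344] yaw -77.8 r 0.2085 ang 192.22 baryaw+180 192.2 F rad 0.36 tan -0.64 z -1.58 M [0.016 0.048 0.031] torque -0.102
```

View pics/dtc.png

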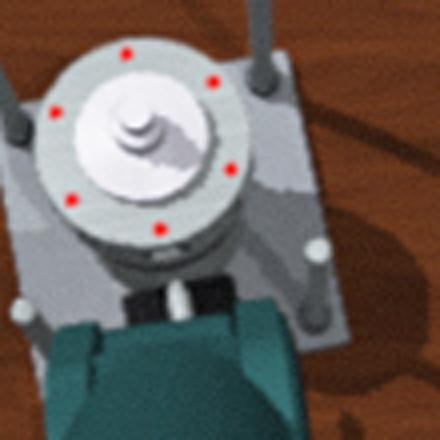

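drive_tool(
  xyz=[
    [1.17,0.27,0],
    [2.3,0.52,0],
    [3.2,0.72,0],
    [4.0,0.88,0],
    [4.5,0.98,0],
  ],
  yaw=[0,0,0,0,0],
  claw=[-1,-1,-1,-1,-1],
)

```text
t: 23.67
tool_pos: [0.4876, 0.0395, 0.1344]
eef_rot: [0.551, -0.55, 0.443, -0.444]
force: [0.9, -0.2, -2.4]
opening: 0.0151
```

```bash
python3 st.py;python3 dd.py;python3 st.py
```

```text
t 23.6667 tcp [0.4876 0.0395 0.1344] yaw -77.65 r 0.1606 ang 192.05 baryaw+180 192.35 F rad -0.87 tan 0.43 z -2.44 M [-0.021  0.007  0.055] torque 0.124
(5, np.float64(12.393479340560853), array([ 12.8, 312.1,  72.3, 252.4, 132.4]))
t 23.7667 tcp [0.487  0.0391 0.1344] yaw -77.67 r 0.1613 ang 192.13 baryaw+180 192.33 F rad 0.76 tan 0.52 z -1.29 M [-0.006  0.014 -0.038] torque 0.046
```

```bash
python3 arc.py 192.1 .1613 .1625 189 186 183 181 178; python3 arc.py 178 .1625 .1625 176.5 175 174 173 172
```

```text
189.0 [-0.28, 0.84] yaw -3.0999999999999943
186.0 [-0.39, 1.68] yaw -6.099999999999994
183.0 [-0.46, 2.53] yaw -9.099999999999994
181.0 [-0.48, 3.1] yaw -11.099999999999994
178.0 [-0.47, 3.95] yaw -14.099999999999994
176.5 [0.02, 0.42] yaw -1.5
175.0 [0.05, 0.85] yaw -3.0
174.0 [0.08, 1.13] yaw -4.0
173.0 [0.11, 1.41] yaw -5.0
172.0 [0.15, 1.69] yaw -6.0
```

drive_tool(
  xyz=[
    [-0.28,0.84,0],
    [-0.39,1.68,0],
    [-0.46,2.53,0],
    [-0.48,3.1,0],
    [-0.47,3.95,0],
  ],
  yaw=[-4,-8,-12,-15,-19],
  claw=[-1,-1,-1,-1,-1],
)

```text
t: 24.18
tool_pos: [0.4796, 0.0761, 0.1341]
eef_rot: [-0.468, 0.469, -0.529, 0.53]
force: [0.5, -2.7, -1.6]
opening: 0.0146
```

```bash
python3 st.py;python3 dd.py;python3 st.py
```

```text
t 24.1833 tcp [0.4796 0.0761 0.1341] yaw -97.0 r 0.1652 ang 178.91 baryaw+180 173.0 F rad -0.54 tan 2.7 z -1.64 M [-0.648 -0.093  0.018] torque 0.463
(6, np.float64(12.0407124255134), array([ 12.4, 311.6,  71.9, 251.2, 132.2, 192.9]))
t 24.2833 tcp [0.4794 0.0772 0.1341] yaw -96.77 r 0.1653 ang 178.54 baryaw+180 173.23 F rad -0.03 tan 3.37 z -2.22 M [-0.64   0.101 -0.181] torque 0.376
```

```bash
python3 arc.py 178.6 .1653 .163 181; python3 arc.py 178.6 .1653 .1605 183.5;  python3 arc.py 183.5 .1605 .1605 182 180.5 179 177.5 176
```

```text
181.0 [0.23, -0.69] yaw 2.4000000000000057
183.5 [0.51, -1.38] yaw 4.900000000000006
182.0 [-0.02, 0.42] yaw -1.5
180.5 [-0.03, 0.84] yaw -3.0
179.0 [-0.03, 1.26] yaw -4.5
177.5 [-0.01, 1.68] yaw -6.0
176.0 [0.01, 2.1] yaw -7.5
```

drive_tool(
  xyz=[
    [0.23,-0.69,0],
    [0.51,-1.38,0],
    [0.51,-1.38,0],
  ],
  yaw=[4,9,9],
  claw=[-1,-1,-1],
)

```text
t: 24.53
tool_pos: [0.4834, 0.06, 0.1338]
eef_rot: [-0.508, 0.511, -0.491, 0.49]
force: [-1.2, -4.9, -1.4]
opening: 0.0146
```

```bash
python3 st.py;python3 dd.py;python3 st.py
```

```text
t 24.5333 tcp [0.4834 0.06   0.1338] yaw -87.77 r 0.1618 ang 184.61 baryaw+180 182.23 F rad 1.57 tan 4.83 z -1.38 M [-0.946  0.354 -0.441] torque 0.341
(5, np.float64(11.085217960371827), array([ 11.9, 310.9,  71.3, 250.6, 130.8]))
t 24.6333 tcp [0.4835 0.0609 0.1338] yaw -87.95 r 0.1617 ang 184.31 baryaw+180 182.05 F rad 1.9 tan 4.87 z -2.13 M [-1.19   0.388 -0.584] torque 0.204
```

drive_tool(
  xyz=[
    [-0.02,0.42,0],
    [-0.03,0.84,0],
    [-0.03,1.26,0],
    [-0.01,1.68,0],
    [-0.01,1.68,0],
  ],
  yaw=[-2.5,-4.5,-6.5,-8.5,-8.5],
  claw=[-1,-1,-1,-1,-1],
)

```text
t: 25.05
tool_pos: [0.4835, 0.078, 0.1338]
eef_rot: [0.47, -0.473, 0.527, -0.527]
force: [-1.3, -6.6, -1.5]
opening: 0.0148
```

```bash
python3 st.py;python3 dd.py;python3 st.py
```

```text
t 25.05 tcp [0.4835 0.078  0.1338] yaw -96.34 r 0.1613 ang 178.21 baryaw+180 173.66 F rad 1.04 tan 6.66 z -1.54 M [-1.317  0.305 -0.193] torque 0.881
(5, np.float64(9.419957781185277), array([  9.8, 309.1,  69.2, 248.6, 190.4]))
t 25.15 tcp [0.4834 0.0778 0.1338] yaw -96.27 r 0.1613 ang 178.29 baryaw+180 173.73 F rad 0.65 tan 6.2 z -1.23 M [-1.3    0.307 -0.092] torque 0.908
```

```bash
python3 arc.py 178.2 .1613 .1608 177 176 175 174 173; python3 arc.py 173 .1608 .1608 172 171.5 171 170.5 170
```

```text
177.0 [0.06, 0.33] yaw -1.1999999999999886
176.0 [0.08, 0.62] yaw -2.1999999999999886
175.0 [0.1, 0.89] yaw -3.1999999999999886
174.0 [0.13, 1.17] yaw -4.199999999999989
173.0 [0.16, 1.45] yaw -5.199999999999989
172.0 [0.04, 0.28] yaw -1.0
171.5 [0.06, 0.42] yaw -1.5
171.0 [0.08, 0.56] yaw -2.0
170.5 [0.1, 0.69] yaw -2.5
170.0 [0.12, 0.83] yaw -3.0
```

drive_tool(
  xyz=[
    [0.06,0.33,0],
    [0.08,0.61,0],
    [0.11,0.89,0],
    [0.13,1.17,0],
    [0.16,1.45,0],
  ],
  yaw=[-1.2,-2.4,-3.6,-4.8,-6],
  claw=[-1,-1,-1,-1,-1],
)

```text
t: 25.57
tool_pos: [0.4845, 0.0903, 0.1336]
eef_rot: [-0.441, 0.446, -0.55, 0.551]
force: [-1.6, -12.0, -1.8]
opening: 0.0151
```

```bash
python3 st.py;python3 dd.py;python3 st.py
```

```text
t 25.5667 tcp [0.4845 0.0903 0.1336] yaw -102.26 r 0.1611 ang 173.85 baryaw+180 167.74 F rad 0.31 tan 12.05 z -1.83 M [-2.273  0.328  0.218] torque 2.16
(5, np.float64(6.700480978577978), array([  7. , 306.8,  66.6, 246.5, 186.7]))
t 25.6667 tcp [0.4845 0.0906 0.1336] yaw -102.25 r 0.1611 ang 173.73 baryaw+180 167.75 F rad 1.03 tan 9.77 z -1.74 M [-2.006  0.313  0.086] torque 1.659
```

drive_tool(
  xyz=[
    [0.04,0.28,0],
    [0.06,0.5,0],
    [0.09,0.72,0],
    [0.09,0.72,0],
    [0.09,0.72,0],
  ],
  yaw=[-1,-1.6,-2.3,-2.3,-2.3],
  claw=[-1,-1,-1,-1,-1],
)

```text
t: 26.08
tool_pos: [0.4853, 0.0961, 0.1335]
eef_rot: [-0.429, 0.436, -0.559, 0.56]
force: [-1.1, -12.6, -2.1]
opening: 0.0147
```

```bash
python3 st.py;python3 dd.py;python3 st.py
```

```text
t 26.0833 tcp [0.4853 0.0961 0.1335] yaw -104.6 r 0.1611 ang 171.75 baryaw+180 165.4 F rad -0.73 tan 12.61 z -2.1 M [-2.619  0.306  0.076] torque 2.107
(5, np.float64(5.286084878733047), array([  5.9, 305.1,  65.4, 244.9, 185.2]))
t 26.1833 tcp [0.4853 0.0961 0.1335] yaw -104.6 r 0.1611 ang 171.77 baryaw+180 165.4 F rad 0.63 tan 12.9 z -0.71 M [-2.629  0.217  0.085] torque 2.163
```

drive_tool(
  xyz=[
    [0.03,0.2,0],
    [0.06,0.36,0],
    [0.06,0.36,0],
    [0.06,0.36,0],
    [0.06,0.36,0],
  ],
  yaw=[-0.5,-0.9,-0.9,-0.9,-0.9],
  claw=[-1,-1,-1,-1,-1],
)

```text
t: 26.6
tool_pos: [0.4856, 0.0985, 0.1335]
eef_rot: [-0.424, 0.431, -0.562, 0.564]
force: [-2.6, -15.7, -2.1]
opening: 0.015
```

```bash
python3 st.py;python3 dd.py;python3 st.py;python3 dd.py;python3 st.py
```

```text
t 26.6 tcp [0.4856 0.0985 0.1335] yaw -105.58 r 0.1611 ang 170.87 baryaw+180 164.42 F rad 0.07 tan 15.95 z -2.09 M [-3.038  0.277  0.069] torque 2.639
(5, np.float64(4.68218173928135), array([  5. , 304.6,  64.9, 244.3, 184.7]))
t 26.7 tcp [0.4856 0.0985 0.1335] yaw -105.58 r 0.1611 ang 170.88 baryaw+180 164.42 F rad -0.41 tan 14.91 z -1.93 M [-3.026  0.324 -0.   ] torque 2.402
(5, np.float64(4.682367785203593), array([  4.9, 304.6,  64.9, 244.3, 184.7]))
t 26.8 tcp [0.4857 0.0985 0.1335] yaw -105.58 r 0.1611 ang 170.88 baryaw+180 164.42 F rad -1.37 tan 14.88 z -0.89 M [-3.042  0.254  0.054] torque 2.451
```

drive_tool(
  xyz=[
    [-0.58,0.16,0],
  ],
  yaw=[0],
  claw=[-1],
)

```text
t: 26.88
tool_pos: [0.4858, 0.0994, 0.1343]
eef_rot: [-0.427, 0.427, -0.56, 0.567]
force: [13.8, -20.1, -7.1]
opening: 0.0148
```

```bash
python3 st.py;python3 dd.py;python3 st.py
```

```text
t 26.8833 tcp [0.4858 0.0994 0.1343] yaw -105.68 r 0.161 ang 170.55 baryaw+180 164.32 F rad -16.86 tan 17.55 z -7.14 M [-4.201 -2.495 -0.088] torque 2.738
(5, np.float64(4.512567656062171), array([  4.8, 304.4,  64.8, 244.2, 184.4]))
t 26.9833 tcp [0.4858 0.0996 0.1346] yaw -105.7 r 0.1611 ang 170.49 baryaw+180 164.3 F rad -10.47 tan 16.42 z -5.24 M [-3.56  -1.107 -0.038] torque 2.607
```

drive_tool(
  xyz=[
    [0.58,-0.16,0],
    [0.58,-0.16,0],
    [0.58,-0.16,0],
    [0.58,-0.16,0],
    [0.58,-0.16,0],
  ],
  yaw=[0,0,0,0,0],
  claw=[-1,-1,-1,-1,-1],
)

```text
t: 27.4
tool_pos: [0.4856, 0.0987, 0.1335]
eef_rot: [-0.424, 0.431, -0.562, 0.564]
force: [-2.2, -14.7, -1.3]
opening: 0.0149
```

```bash
python3 st.py;python3 dd.py;python3 st.py;python3 dd.py;python3 st.py; python3 arc.py 170.9 .161 .161 171.7 172.4 173.2
```

```text
t 27.4 tcp [0.4856 0.0987 0.1335] yaw -105.59 r 0.1612 ang 170.83 baryaw+180 164.41 F rad -0.15 tan 14.87 z -1.3 M [-2.988  0.338 -0.077] torque 2.319
(5, np.float64(4.690017329458991), array([  5. , 304.6,  64.9, 244.3, 184.7]))
t 27.5 tcp [0.4856 0.0986 0.1335] yaw -105.6 r 0.1612 ang 170.85 baryaw+180 164.4 F rad -1.09 tan 14.66 z -0.45 M [-2.945  0.298  0.005] torque 2.367
(5, np.float64(4.683520289043023), array([  5. , 304.6,  64.9, 244.3, 184.7]))
t 27.6 tcp [0.4856 0.0986 0.1335] yaw -105.6 r 0.1612 ang 170.85 baryaw+180 164.4 F rad -1.9 tan 14.74 z -1.9 M [-2.993  0.344  0.009] torque 2.385
171.7 [-0.03, -0.22] yaw 0.799999999999983
172.4 [-0.06, -0.42] yaw 1.5
173.2 [-0.09, -0.64] yaw 2.299999999999983
```

drive_tool(
  xyz=[
    [-0.03,-0.21,0],
    [-0.06,-0.42,0],
    [-0.06,-0.42,0],
  ],
  yaw=[0.3,0.5,0.5],
  claw=[-1,-1,-1],
)

```text
t: 27.85
tool_pos: [0.4851, 0.096, 0.1336]
eef_rot: [-0.428, 0.434, -0.56, 0.561]
force: [-1.3, -10.9, -1.4]
opening: 0.0148
```

```bash
python3 st.py;python3 dd.py;python3 st.py;python3 dd.py;python3 st.py
```

```text
t 27.85 tcp [0.4851 0.096  0.1336] yaw -104.92 r 0.1612 ang 171.8 baryaw+180 165.08 F rad -0.24 tan 10.94 z -1.37 M [-2.366  0.346  0.236] torque 1.999
(5, np.float64(5.522285086468041), array([  6.2, 305.3,  65.7, 245.1, 185.4]))
t 27.95 tcp [0.4851 0.096  0.1335] yaw -104.93 r 0.1612 ang 171.79 baryaw+180 165.07 F rad 0.29 tan 11.94 z -1.46 M [-2.351  0.306  0.24 ] torque 2.165
(5, np.float64(5.525342785088977), array([  6.2, 305.3,  65.7, 245.1, 185.4]))
t 28.05 tcp [0.4852 0.096  0.1336] yaw -104.93 r 0.1612 ang 171.78 baryaw+180 165.07 F rad -0.8 tan 11.86 z -1.11 M [-2.438  0.32   0.198] torque 2.111
```

```bash
python3 arc.py 171.8 .1612 .162 173.5 175 176.5 178 ; python3 arc.py 178 .162 .162 179 180 181
```

```text
173.5 [-0.14, -0.47] yaw 1.6999999999999886
175.0 [-0.18, -0.89] yaw 3.1999999999999886
176.5 [-0.21, -1.31] yaw 4.699999999999989
178.0 [-0.23, -1.73] yaw 6.199999999999989
179.0 [-0.01, -0.28] yaw 1.0
180.0 [-0.01, -0.57] yaw 2.0
181.0 [-0.01, -0.85] yaw 3.0
```

drive_tool(
  xyz=[
    [-0.14,-0.46,0],
    [-0.18,-0.89,0],
    [-0.21,-1.31,0],
    [-0.23,-1.73,0],
    [-0.23,-1.73,0],
  ],
  yaw=[1.5,3.2,5,6.8,6.8],
  claw=[-1,-1,-1,-1,-1],
)

```text
t: 28.47
tool_pos: [0.4833, 0.0806, 0.1338]
eef_rot: [0.461, -0.465, 0.534, -0.534]
force: [-0.5, -6.9, -2.3]
opening: 0.0145
```

```bash
python3 st.py;python3 dd.py;python3 st.py
```

```text
t 28.4667 tcp [0.4833 0.0806 0.1338] yaw -98.14 r 0.1616 ang 177.31 baryaw+180 171.86 F rad 0.18 tan 6.92 z -2.34 M [-1.469  0.349 -0.119] torque 0.998
(5, np.float64(9.048640291456975), array([  9.6, 309.1,  69.3, 248.6, 188.7]))
t 28.5667 tcp [0.4833 0.0808 0.1337] yaw -98.21 r 0.1616 ang 177.23 baryaw+180 171.79 F rad 0.95 tan 7.56 z -1.97 M [-1.572  0.355 -0.162] torque 1.06
```

drive_tool(
  xyz=[
    [-0.02,-0.35,0],
    [-0.04,-0.7,0],
    [-0.06,-1.0,0],
    [-0.06,-1.0,0],
  ],
  yaw=[1,2,3.2,3.2],
  claw=[-1,-1,-1,-1],
)

```text
t: 28.9
tool_pos: [0.4828, 0.0731, 0.1338]
eef_rot: [0.477, -0.48, 0.522, -0.52]
force: [-4.9, -4.2, -1.6]
opening: 0.0146
```

```bash
python3 st.py;python3 dd.py;python3 st.py
```

```text
t 28.9 tcp [0.4828 0.0731 0.1338] yaw -94.91 r 0.1619 ang 179.95 baryaw+180 175.09 F rad 4.92 tan 4.23 z -1.59 M [-0.897  0.903 -0.209] torque 0.476
(5, np.float64(10.453354215095379), array([ 11.5, 310.5,  70.8, 250.1, 129.4]))
t 29.0 tcp [0.4828 0.0734 0.1338] yaw -94.96 r 0.1619 ang 179.84 baryaw+180 175.04 F rad 5.51 tan 5.14 z -1.81 M [-0.921  0.829 -0.171] torque 0.662
```

drive_tool(
  xyz=[
    [-2,0.17,0],
    [-4,0.35,0],
    [-4.6,0.4,0],
    [-4.6,0.4,0],
  ],
  yaw=[0,0,0,0],
  claw=[-1,-1,-1,-1],
)

```text
t: 29.33
tool_pos: [0.4381, 0.0798, 0.1344]
eef_rot: [0.479, -0.479, 0.521, -0.52]
force: [0.4, 0.0, -0.9]
opening: 0.015
```

```bash
python3 st.py;python3 dd.py;python3 st.py;python3 dd.py
```

```text
t 29.3333 tcp [0.4381 0.0798 0.1344] yaw -94.75 r 0.2068 ang 178.12 baryaw+180 175.25 F rad -0.41 tan -0.03 z -0.91 M [-0.074  0.05   0.009] torque 0.002
(6, np.float64(12.062196766163991), array([ 12.7, 311.9,  72.2, 251.5, 132.1, 192.1]))
t 29.4333 tcp [0.4412 0.0799 0.1348] yaw -94.81 r 0.2036 ang 178.06 baryaw+180 175.19 F rad 0.36 tan -1.03 z -1.83 M [-0.033  0.016  0.046] torque -0.163
(6, np.float64(12.061956846914027), array([ 12.7, 311.9,  72.1, 251.5, 132.1, 192.1]))
```

drive_tool(
  xyz=[
    [-0.2,0,3],
    [-0.2,-1,6.4],
    [0.5,-5,6.4],
    [1.5,-9,6.4],
    [2.5,-13,6.4],
  ],
  yaw=[0,0,3,7,11],
  claw=[-1,-1,-1,-1,-1],
)

```text
t: 29.95
tool_pos: [0.4663, -0.0521, 0.1995]
eef_rot: [0.528, -0.526, 0.47, -0.472]
force: [1.2, -0.0, -1.2]
opening: 0.0149
```

```bash
python3 st.py
```

```text
t 29.95 tcp [ 0.4663 -0.0521  0.1995] yaw -83.53 r 0.2179 ang 215.03 baryaw+180 186.47 F rad -0.98 tan 0.73 z -1.22 M [ 0.016 -0.004 -0.023] torque 0.136
```

drive_tool(
  xyz=[
    [0.5,-4,0],
    [1,-8,0],
    [1.6,-12,0],
    [2.0,-16,0],
    [2.1,-18.5,0],
  ],
  yaw=[1,2,2.5,2.5,2.5],
  claw=[-1,-1,-1,-1,-1],
)

```text
t: 30.37
tool_pos: [0.4867, -0.2425, 0.1989]
eef_rot: [-0.535, 0.535, -0.461, 0.464]
force: [0.5, -0.3, -2.3]
opening: 0.0144
```

drive_tool(
  xyz=[
    [0,0,-2],
    [0,0,-3],
    [0,0,-3],
  ],
  yaw=[0,0,0],
  claw=[-1,-1,-1],
)

```text
t: 30.62
tool_pos: [0.4838, -0.2355, 0.166]
eef_rot: [-0.536, 0.536, -0.463, 0.459]
force: [-0.7, 0.3, -2.1]
opening: 0.0144
```

```bash
python3 dd.py; python3 st.py; python3 - <<'E'
from h import *
st=ctrl.state(); p=cap('wrist'); t,R,y=tool(st)
q=cap('top')
cv2.imwrite('pics/f.png',np.hstack([cv2.resize(p['pixels'],(400,300)),cv2.resize(q['pixels'],(400,300))]))
for pp in (p,):
  for k in('bar_grip','bar_tip','rest_mid'):
    for r in ctrl.pinpoint(k,pp)[:1]: print(k,np.round(r['point'],1),r['confidence'],atz(pp,r['point'],.055 if k=='rest_mid' else t[2]+.0175,st))
  for r in ctrl.silhouettes('rest_mid',pp)[:1]:
    ys,xs=np.nonzero(r['region']); print(xs.min(),xs.max(),ys.min(),ys.max())
E
```

```text
(6, np.float64(12.06503812008153), array([ 12.7, 311.9,  72.2, 251.5, 132.1, 192.1]))
t 30.7167 tcp [ 0.485  -0.2349  0.1677] yaw -81.3 r 0.3468 ang 242.59 baryaw+180 188.7 F rad -1.35 tan 0.65 z -2.68 M [0.059 0.033 0.051] torque 0.277
bar_grip [275.8 302. ] 0.77 [ 0.48184937 -0.2340241   0.18520234]
bar_tip [ 52.5 324.4] 0.76 [ 0.45596134 -0.14600731  0.18520234]
rest_mid [279.8 202.6] 0.95 [ 0.4860941  -0.23554136  0.055     ]
234 323 81 265
```

View pics/f.png

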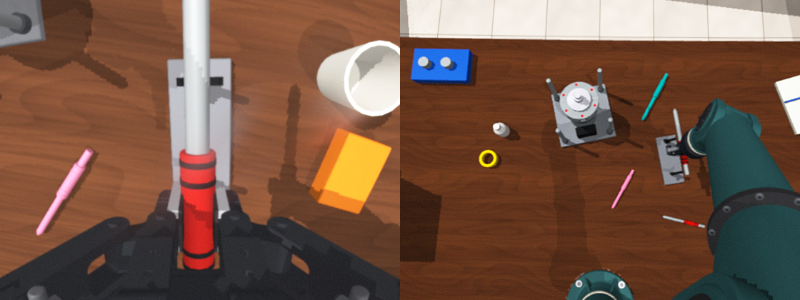

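View pics/dw.png

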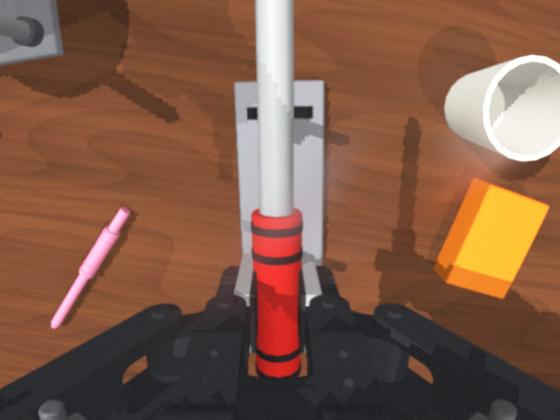

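```bash
python3 st.py
```

```text
t 31.0167 tcp [ 0.4856 -0.2359  0.1689] yaw -81.35 r 0.3474 ang 242.75 baryaw+180 188.65 F rad -0.06 tan 0.59 z -1.34 M [-0.032  0.027 -0.011] torque 0.193
```

drive_tool(
  xyz=[
    [0,-0.15,-4],
    [0,-0.15,-8],
    [0,-0.15,-10],
    [0,-0.15,-10],
    [0,-0.15,-10],
  ],
  yaw=[0.1,0.1,0.1,0.1,0.1],
  claw=[-1,-1,-1,-1,-1],
)

```text
t: 31.43
tool_pos: [0.4848, -0.2376, 0.0679]
eef_rot: [-0.536, 0.537, -0.461, 0.46]
force: [0.1, -0.0, -1.0]
opening: 0.015
```

```bash
python3 dd.py; python3 st.py
```

```text
(6, np.float64(12.057195029140514), array([ 12.7, 311.8,  72.2, 251.5, 132.1, 192.1]))
t 31.5333 tcp [ 0.4864 -0.2385  0.0698] yaw -81.32 r 0.3494 ang 243.06 baryaw+180 188.68 F rad 0.75 tan 0.01 z -2.23 M [-0.025  0.045 -0.043] torque -0.039
```

View pics/dw.png

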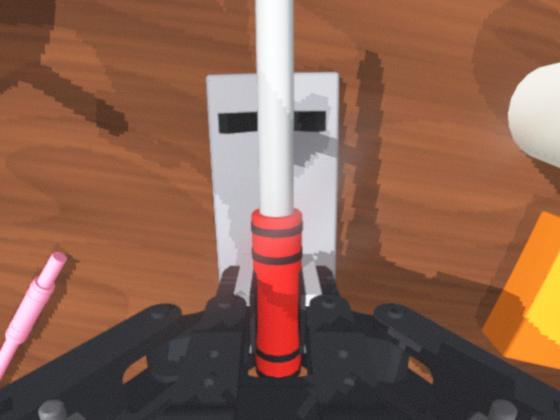

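drive_tool(
  xyz=[
    [-0.08,0.05,-1.2],
    [-0.08,0.05,-2.2],
    [-0.08,0.05,-2.8],
    [-0.08,0.05,-3.05],
    [-0.08,0.05,-3.05],
  ],
  yaw=[0.1,0.1,0.1,0.1,0.1],
  claw=[-1,-1,-1,-1,-1],
)

```text
t: 31.95
tool_pos: [0.4846, -0.2374, 0.0384]
eef_rot: [0.537, -0.537, 0.46, -0.46]
force: [-1.3, 1.1, -0.2]
opening: 0.0148
```

```bash
python3 st.py; python3 dd.py; python3 st.py
```

```text
t 31.95 tcp [ 0.4846 -0.2374  0.0384] yaw -81.14 r 0.3493 ang 242.73 baryaw+180 188.86 F rad -0.36 tan -1.69 z -0.23 M [0.118 0.069 0.187] torque -0.405
(6, np.float64(12.058574416265921), array([ 12.7, 311.9,  72.2, 251.5, 132.1, 192.1]))
t 32.05 tcp [ 0.4847 -0.2375  0.0384] yaw -81.15 r 0.3493 ang 242.73 baryaw+180 188.85 F rad 0.14 tan -0.5 z 0.96 M [0.086 0.134 0.256] torque 0.082
```

View pics/dw.png

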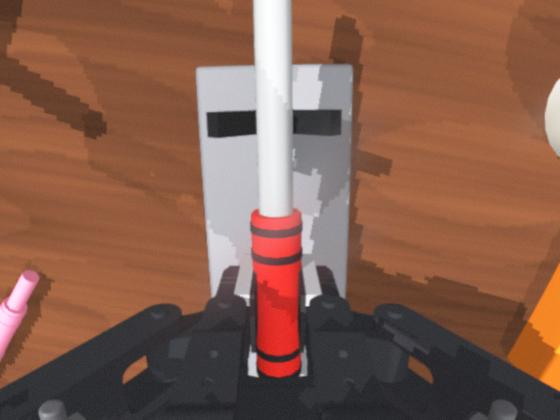

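drive_tool(
  xyz=[
    [0,0,0],
    [0,0,0],
    [0,0,0],
    [0,0,0],
    [0,0,0],
  ],
  yaw=[0,0,0,0,0],
  claw=[-0.6,-0.4,-0.2,0,0.2],
  grip_force=40,
)

```text
t: 32.47
tool_pos: [0.4844, -0.2376, 0.0379]
eef_rot: [0.537, -0.537, 0.46, -0.461]
force: [-1.1, 0.6, 0.4]
opening: 0.0509
```

drive_tool(
  xyz=[
    [0,0,1],
    [0,0,3],
    [0,0,6],
    [0,0,10],
    [0,0,14],
  ],
  yaw=[0,0,0,0,0],
  claw=[0.2,0.4,0.6,0.8,1],
)

```text
t: 32.88
tool_pos: [0.4833, -0.2371, 0.1793]
eef_rot: [-0.536, 0.537, -0.461, 0.46]
force: [0.7, 0.1, -0.2]
opening: 0.0849
```

```bash
python3 st.py; python3 dd.py; python3 - <<'E'
from h import *
p=cap('wrist','g'); st=ctrl.state(); print(st['opening'],st['t'])
for k in('bar_grip','bar_tip','rest_mid'):
    for r in ctrl.pinpoint(k,p)[:1]: print(k,np.round(r['point'],1),r['confidence'],atz(p,r['point'],.055,st))
E
```

```text
t 32.8833 tcp [ 0.4833 -0.2371  0.1793] yaw -81.24 r 0.3496 ang 242.5 baryaw+180 188.76 F rad -0.44 tan 0.57 z -0.24 M [-0.012 -0.125 -0.004] torque 0.197
(6, np.float64(12.06703734784569), array([ 12.7, 311.8,  72.1, 251.5, 132.1, 192.1]))
0.08543973531935167 33.0333
bar_grip [ 98.6 252.1] 0.67 [ 0.4232235  -0.10398155  0.055     ]
bar_tip [266.3  19.9] 0.91 [ 0.60991817 -0.21176151  0.055     ]
rest_mid [273.9 204.6] 0.58 [ 0.48292007 -0.23623731  0.055     ]
```

View pics/g.png

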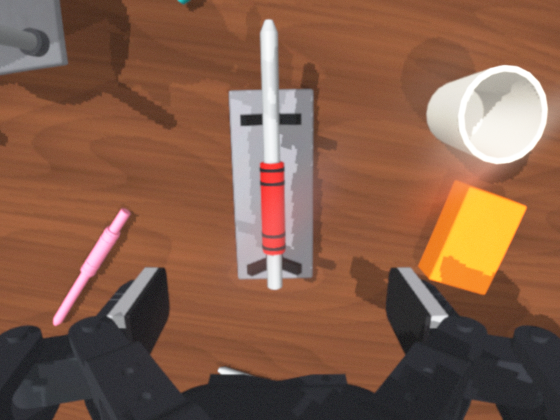

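```bash
python3 - <<'E'
from dd import *
st=ctrl.state(); q=cap('top','z'); print(st['t'],phase(q),st['force'],st['opening'])
print(ctrl.finish_job())
E
```

```text
33.1833 (6, np.float64(12.059737038264558), array([ 12.7, 311.9,  72.1, 251.5, 132.1, 192.1])) [-0.80255447 -1.43319223  0.09337707] 0.08541005113980253
the job is handed in; nothing more can be done
None
```

I turned the collar clockwise with the bar and pushed it up to about 15 N on the gasket. It did not stay there: it sprang back about 7° when I let off the push, so it may not be tight. I handed the job in at 33 s of the 72 allowed.

- **Turning:** I took the larger red-sleeved bar from its rest and used it in two holes on the robot's side of the stand. The first stroke turned the collar about 60°. In the second, the push began to rise at about 90° of total turn. I held 14.5–15.5 N (about 2.4 N·m about the axis) at about 97.5°.
- **Repeated tightening:** I brought it up to about 15 N three times, because it kept springing back. Once I tried to pull the bar straight out while it was loaded; it stuck, and the push briefly reached about 17 N. I never measured more than 20 N.
- **Check that disagreed:** friction should have held the collar tight, but every time I let off, it followed the bar back along the same force curve. The dots show it came to rest about 90° from its start, right where the gasket begins to bite. It has not moved since the bar came out. Twice more I backed the bar off by several degrees, always with the push still clockwise, then drew it out.
- **Putting back:** the last wrist picture shows the bar lying in both notches with the gripper open and clear above it. I did not touch the bottle, cup, tape roll or carton.

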